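Slide one thin soap bar out of the packed row and weigh it

TASK

One soap bar in the packed row on the sloping display board is thinner than the other three. With a light, steady press from above slide it up the slope, out of the row towards the robot until it is clear of the others, then pick it up and set it down gently, lying flat, in the middle of the weighing scale's platform and let go. Never press the bar hard (it cracks), leave the other three bars as they lie, and do not disturb the other things on the table.

Things in the scene. Friction and masses are not known exactly. Their poses are not given: they have to be found in the camera images.
- thin: The thin soap bar: plain cream block 70 x 52 mm, hand-cut, 15 to 25 mm thick, told apart by its lower, plain top; about 90 g (varies). Origin at the centre of its underside, x along its 70 mm, y along its 52 mm, z up. It lies in any of the row's four places, touching neighbours or a rail (gaps under 1 mm), so it cannot be gripped there. It cracks if pressed down with over 20 N.
- thick1: Thick soap bar, same cream soap, 70 x 52 mm and 38 mm thick, a shallow cross-shaped groove in its top, origin at the centre of its underside, axes as for the thin bar. Must stay as it lies (within 6 mm).
- thick2: As thick1.
- thick3: As thick1.
- board: Fixed display board, 260 (x) x 236 (y) mm, rising to the robot. Origin on the table under its centre, axes level. The row lies on its far part, which slopes up about 3 degrees along board -x. From x = +25 mm to -130 mm is a bare hinged leaf, stiff, propped 1 to 8 degrees steeper (differs each time, not given), so the slide rises by an unknown amount: feel the press and keep it steady.
- row (a point): Middle of the row of four bars, on the board's surface (about 20 mm up), board axes: board x = +68 mm. Places at y = -79, -26, +26, +79 mm. A ledge 20 mm high behind it, side rails 16 mm high at its ends. Slide the thin bar 90 mm or more (110 is good) along board -x to clear the others. Pressing 5 to 10 N with shut fingertips drags it (soap on wood: friction about 0.3; fingertips hold far better).
- platform (a point): Centre of the top face of the fixed weighing scale's square steel platform, 160 x 160 mm, level, 60 mm above the table; the scale's low display (33 mm high) is on its -x side. The scale stands left or right of the board.
- basket: Fixed light wooden basket with squash, 150 x 190 mm, about 90 mm high, on the other side of the board from the scale. Origin at the centre of its underside.
- scale: The scale itself, fixed, 170 x 170 mm plus a 45 mm display part at -x. Origin at the centre of its underside.
- jar: Honey jar, 64 mm wide, 85 mm high, beyond the board; bystander. Origin at the centre of its underside.
- jar_tall: Tall honey jar, 60 mm wide, 115 mm high, beyond the board; bystander. Origin at the centre of its underside.
- bowl: White bowl, 110 mm wide, 45 mm high, beyond the board; bystander. Origin at the centre of its underside.
- brush: Wooden brush lying bristles down, 130 x 42 x 32 mm, beyond the board; bystander. Origin at the centre of its underside.

How it is judged:
By the outcome, as a careful person would: the job done as asked, in the order asked, and still so for the second after the job is handed in, with the robot touching nothing.
It also fails if it takes over 69 s, if anything falls off the work surface, if the arm or the gripper's body presses on something with over 40 N, if the wrist force passes 120 N, or if a joint passes its speed limit or range.

ROBOT

A 6-joint arm with a two-finger parallel gripper is mounted at the origin on the work surface. World frame = base frame: x ahead of the robot, y to its left, z up, the work surface at z = 0. Lengths are in m, angles in rad, forces in N, time in s.
With the tool pointing down it reaches from about 0.35 to 0.85 m from the base axis. Payload 8.1 kg.
Tool frame: the origin (TCP) lies midway between the tips of the shut fingers; the grasp point (between the pads) lies 19 mm behind it (robot.tcp_to_grasp is the distance from the TCP to the grasp point, in m); z points along the fingers, y is the direction in which the jaws open and shut (so a half turn about z gives the same grasp; the last joint's range is limited). The gripper opens to 93 mm and grips with 3 to 60 N. Pads are 15 mm wide; open, the fingers measure 128 mm over their backs; the gripper's body (75 mm by 188 mm) begins 65 mm behind the grasp point.
Start: joints at [-1.204, 0.13, 1.488, -0, 1.523, -0.085], TCP at [0.262, -0.54, 0.183] pointing down, gripper open.
Joint ranges: [-2.96, 2.96], [-0.89, 2.26], [0.02, 2.5], [-1.34, 4.48], [0, 2.73], [-2.66, 2.66]. Speed limits (rad/s): [2.39, 2.39, 2.79, 3.14, 3.14, 3.14].

INTERFACE

Orientations are given as a rotation vector (axis times angle).
In Python, from plant import robot gives the robot as it stands.
- The arm moves only by the tool send_rows, never from a script. Its argument "series" is a list of rows, each an object of numbers: "wx", "wy", "wz": the turn, a rotation vector about the world's x, y, z in rad; "dx", "dy", "dz": the shift along the world's x, y, z in cm; "fingers": the closure in counts, from 0 (fully open) to 255 (shut). In form: [{"wx": .., "wy": .., "wz": .., "dx": .., "dy": .., "dz": .., "fingers": ..}, ...]. A call has 1 to 20 rows; each row shifts and turns the pose as measured when the row begins; what a row does not reach is not made up. A row lasts 1/12 s, in which the tool goes at most 41.7 mm and 7.16 degrees, less where a joint would pass 70% of its speed; a pose out of reach is approached as far as the arm can. A call is refused whole if a number of a shift passes 4.17 or a number of a turn 0.125, either way. A call with a gripper value outside its range is refused whole. The fingers move at their own pace and stop on an object; "newtons" is the grip in N (left out, the last holds). Time passes only in rows, so rows that do not move let the fingers close. It gives the time, the measured TCP pose, the force and the opening at its end, in the units of the state.
- robot.read_state(): the state, without advancing time (a new reading comes with each control period).
- robot.read_camera(name): name is "side" or "top"; returns the picture (384x512x3 uint8, red, green, blue); there is no depth.
- robot.camera_info(name): a dict with "intrinsics" (3x3 intrinsics, pixels), "k1" (the pictures are not rectified: a ray, as slopes to the right and down, at radius r is drawn at 1 + k1 r^2 times it, then the intrinsics apply), "extrinsics" (4x4, takes a point from world to camera coordinates). Camera axes: x right, y up, looking along -z (the intrinsics and any distortion apply to the point x, -y, -z); pixel columns grow to the right and rows downward; lengths in m; the calibration is good to about 2 mm. A picture is of the moment at which its call begins. camera_info takes no time and is no camera call.
- robot.close_job(): hands the job in, once; it reports no verdict.
The state is a dict: "t": time; "q": joint angles; "dq": joint speeds; "joint_torque": joint torques, N m; "tool_pos": TCP position; "orientation": TCP orientation; "force": force on the tool from outside, world axes, zero at the start; "wrist_torque": the same for the moment, N m; "opening": finger opening in m.
Only numpy, scipy, OpenCV 4.12 (cv2) and the standard library are available. Lean on these libraries where they do the work, as an engineer would, in place of code of your own. Each camera call takes 0.05 s, during which the arm holds its last target.

## Working session

There is one attempt and no reset: what is moved stays moved. The work goes in short steps, Python scripts to look and compute and a tool call to move; the robot and the scene stay as the last step left them, time stands still between calls to the robot, and variables do not carry over. Pictures are saved under pics/ and viewed, and the job is handed in when it is done.

Besides the shell and the picture viewer there is one more tool, called by a JSON object that holds its "op" and its "data", one argument or row to a line. send_rows: Moves the arm, as the interface text tells. Its arguments: {"type":"object","properties":{"series":{"type":"array","items":{"type":"object","properties":{"wx":{"type":"number"},"wy":{"type":"number"},"wz":{"type":"number"},"dx":{"type":"number"},"dy":{"type":"number"},"dz":{"type":"number"},"fingers":{"type":"number"}}}},"newtons":{"type":"number"}},"required":["series"]}

```bash
ls; mkdir -p pics; python3 - <<'E'
from plant import robot
import cv2,numpy as np
for n in("side","top"):
    im=robot.read_camera(n); cv2.imwrite(f"pics/{n}0.png",im[:,:,::-1])
    i=robot.camera_info(n); print(n,i)
print(robot.read_state())
E
```

```text
pics
side {'intrinsics': array([[407.23108776,   0.        , 251.39005673],
       [  0.        , 407.23108776, 189.96495674],
       [  0.        ,   0.        ,   1.        ]]), 'k1': -0.005190156298142098, 'extrinsics': array([[-0.80037935, -0.59948113, -0.00390656,  0.50979064],
       [ 0.38999308, -0.52561458,  0.75606528, -0.30635496],
       [-0.45530021,  0.60361551,  0.65448455, -0.95005421],
       [ 0.        ,  0.        ,  0.        ,  1.        ]])}
top {'intrinsics': array([[410.47539677,   0.        , 260.33195247],
       [  0.        , 410.47539677, 190.45475836],
       [  0.        ,   0.        ,   1.        ]]), 'k1': -0.14163256908154895, 'extrinsics': array([[ 0.00273859, -0.99996656,  0.00770565, -0.01118571],
       [ 0.99616209,  0.00340214,  0.08746148, -0.61307956],
       [-0.08748477,  0.00743656,  0.9961381 , -1.21458956],
       [ 0.        ,  0.        ,  0.        ,  1.        ]])}
{'t': 0.1, 'q': array([-1.20439299e+00,  1.31125707e-01,  1.48917583e+00,  1.20085490e-05,
        1.52298094e+00, -8.53876024e-02]), 'dq': array([ 6.43022880e-04,  5.81238747e-05, -2.59939637e-03,  1.40857042e-03,
        8.51770750e-04, -5.17234079e-05]), 'joint_torque': array([ 1.20510649e-03, -5.61343575e+01, -4.93094659e+01,  7.73601746e-02,
        2.92030448e-02,  2.75837806e-06]), 'tool_pos': array([ 0.26177168, -0.53924779,  0.18216546]), 'orientation': array([-3.06014502e+00, -7.03275285e-01,  3.52890853e-04]), 'force': array([-0.802642  , -0.74178643, -0.08440208]), 'wrist_torque': array([-0.03660902,  0.0081253 ,  0.03812632]), 'opening': 0.09303026281519935}
```

View pics/side0.png

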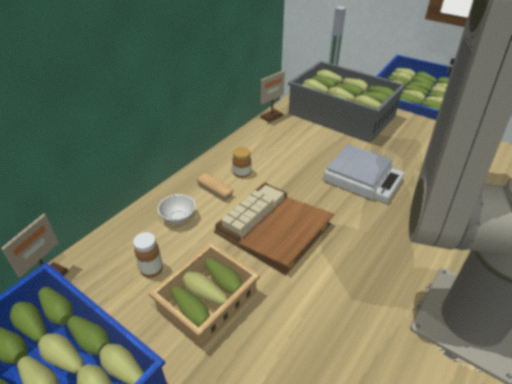

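View pics/top0.png

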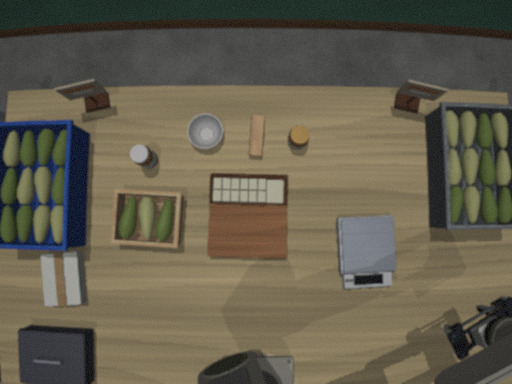

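The top view shows the board at about (248,217). The plain bar is at the right end of the row, near (275,190), which is the -y side. The scale is right at (367,245) and the basket left. I'll zoom in and measure.

```bash
cat > h.py <<'E'
from plant import robot
import cv2,numpy as np
def cam(n):
    i=robot.camera_info(n); return i["intrinsics"],i["k1"],i["extrinsics"]
def ray(n,u,v):
    K,k,E=cam(n)
    p=cv2.undistortPoints(np.array([[[u,v]]],float),K,np.array([k,0,0,0.]))[0,0]
    d=E[:3,:3].T@np.array([p[0],-p[1],-1]); c=-E[:3,:3].T@E[:3,3]
    return c,d
def onz(n,u,v,z):
    c,d=ray(n,u,v); return c+d*(z-c[2])/d[2]
def proj(n,P):
    K,k,E=cam(n); q=E[:3,:3]@np.array(P)+E[:3,3]; x,y=q[0]/-q[2],-q[1]/-q[2]; s=1+k*(x*x+y*y)
    return K[0,0]*x*s+K[0,2],K[1,1]*y*s+K[1,2]
E
python3 - <<'E'
import cv2
a=cv2.imread("pics/top0.png")[160:275,195:405]; cv2.imwrite("pics/tz.png",cv2.resize(a,None,fx=3.8,fy=3.8,interpolation=2))
a=cv2.imread("pics/side0.png")[130:280,200:420]; cv2.imwrite("pics/sz.png",cv2.resize(a,None,fx=3.6,fy=3.6,interpolation=2))
E
```

```text
(no output)
```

View pics/tz.png

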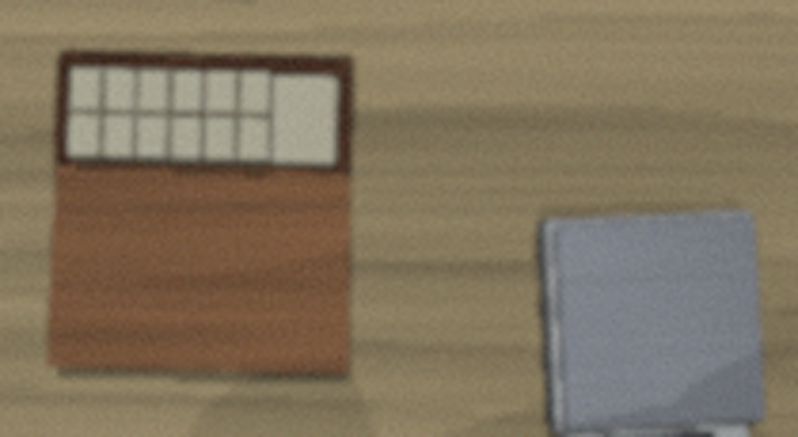

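View pics/sz.png

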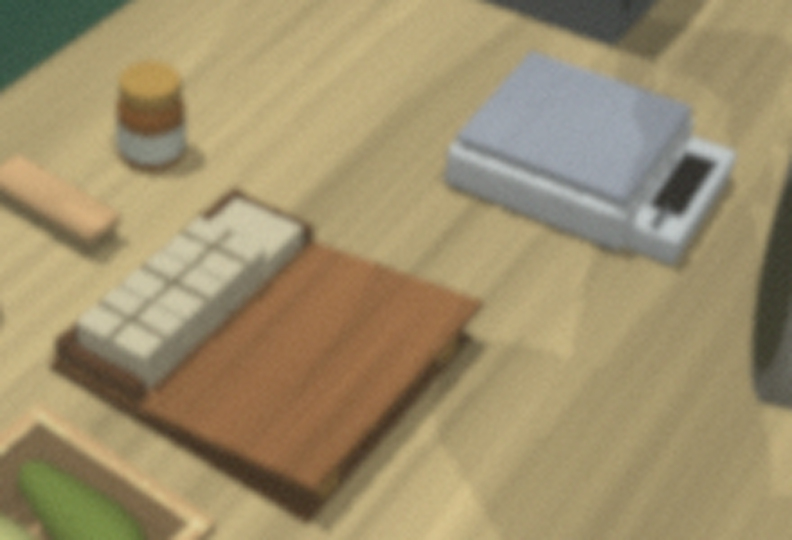

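The zooms confirm it: the thin bar is the plain, lower one at the row's -y end, at zoom (306,118). Next I'll measure the corners.

```bash
cat >> h.py <<'E'
def tri(a,b):
    c1,d1=ray("top",*a);c2,d2=ray("side",*b)
    d1=d1/np.linalg.norm(d1);d2=d2/np.linalg.norm(d2)
    s=np.linalg.lstsq(np.c_[d1,-d2],c2-c1,rcond=None)[0]
    p,q=c1+s[0]*d1,c2+s[1]*d2
    return (p+q)/2,np.linalg.norm(p-q)
tz=lambda u,v:((u+.5)/3.8-.5+195,(v+.5)/3.8-.5+160)
sz=lambda u,v:((u+.5)/3.6-.5+200,(v+.5)/3.6-.5+130)
E
python3 - <<'E'
from h import *
np.set_printoptions(precision=4,suppress=True)
for n,a,b in [("nearL",(50,366),(322,488)),("nearR",(348,374),(482,303)),("farR",(351,57),(237,190)),("thin nearR",(336,165),(308,229)),("thick nearL top",(66,160),(148,360)),
 ("plat farL",(543,219),(447,146)),("plat farR",(750,210),(530,54)),("plat nearR",(763,416),(690,108))]:
    print(n,*tri(tz(*a),sz(*b)))
print("thin top corners z=.045")
for c in [(274,74),(337,76),(336,165),(272,163)]: print(onz("top",*tz(*c),.045))
print("board far corners z~.035")
for c in [(62,52),(352,57)]: print(onz("top",*tz(*c),.037))
print("plat z=.06")
P=[onz("top",*tz(*c),.06) for c in [(552,219),(750,210),(763,416),(558,430)]]
print(np.array(P),np.mean(P,0))
E
```

```text
nearL [0.414  0.1444 0.0422] 0.006043731402366027
nearR [ 0.4104 -0.0867  0.0434] 0.0020949368690424876
farR [ 0.6564 -0.0921  0.0347] 0.009763082276798571
thin nearR [ 0.5717 -0.0785  0.043 ] 0.005924777520736948
thick nearL top [0.5752 0.1322 0.0598] 0.00297352662957122
plat farL [ 0.5298 -0.2401  0.0489] 0.004796256925691637
plat farR [ 0.5348 -0.4059  0.0538] 0.008349790402492887
plat nearR [ 0.3754 -0.4124  0.0562] 0.0037317685350421095
thin top corners z=.045
[ 0.6456 -0.0282  0.045 ]
[ 0.6442 -0.0778  0.045 ]
[ 0.5741 -0.0769  0.045 ]
[ 0.5756 -0.0267  0.045 ]
board far corners z~.035
[0.6636 0.1398 0.037 ]
[ 0.6604 -0.0903  0.037 ]
plat z=.06
[[ 0.5316 -0.2439  0.06  ]
 [ 0.5384 -0.4019  0.06  ]
 [ 0.3775 -0.4102  0.06  ]
 [ 0.3688 -0.2475  0.06  ]] [ 0.4541 -0.3259  0.06  ]
```

{"op": "send_rows", "data": {
  "series": [
    {"dx":1.5,"dy":2.0,"wz":-0.03,"fingers":255},
    {"dx":2.1,"dy":3.0,"wz":-0.03,"fingers":255},
    {"dx":2.1,"dy":3.0,"wz":-0.03,"fingers":255},
    {"dx":2.1,"dy":3.0,"wz":-0.03,"fingers":255},
    {"dx":2.1,"dy":3.0,"wz":-0.03,"fingers":255},
    {"dx":2.1,"dy":3.0,"wz":-0.03,"fingers":255},
    {"dx":2.1,"dy":3.0,"wz":-0.03,"fingers":255},
    {"dx":2.1,"dy":3.0,"wz":-0.03,"fingers":255},
    {"dx":2.1,"dy":3.0,"wz":-0.03,"fingers":255},
    {"dx":2.1,"dy":3.0,"wz":-0.03,"fingers":255},
    {"dx":2.1,"dy":3.0,"wz":-0.03,"fingers":255},
    {"dx":2.1,"dy":3.0,"wz":-0.03,"fingers":255},
    {"dx":2.1,"dy":3.0,"wz":-0.03,"fingers":255},
    {"dx":2.1,"dy":3.0,"wz":-0.03,"fingers":255}
  ],
  "newtons": 20
}}

```text
schema error: expected keys wx, wy, wz, dx, dy, dz, fingers
```

All keys are required, so I'll resend with the full set.

{"op": "send_rows", "data": {
  "series": [
    {"wx":0,"wy":0,"wz":-0.03,"dx":1.5,"dy":2.0,"dz":0,"fingers":255},
    {"wx":0,"wy":0,"wz":-0.03,"dx":2.1,"dy":3.0,"dz":0,"fingers":255},
    {"wx":0,"wy":0,"wz":-0.03,"dx":2.1,"dy":3.0,"dz":0,"fingers":255},
    {"wx":0,"wy":0,"wz":-0.03,"dx":2.1,"dy":3.0,"dz":0,"fingers":255},
    {"wx":0,"wy":0,"wz":-0.03,"dx":2.1,"dy":3.0,"dz":0,"fingers":255},
    {"wx":0,"wy":0,"wz":-0.03,"dx":2.1,"dy":3.0,"dz":0,"fingers":255},
    {"wx":0,"wy":0,"wz":-0.03,"dx":2.1,"dy":3.0,"dz":0,"fingers":255},
    {"wx":0,"wy":0,"wz":-0.03,"dx":2.1,"dy":3.0,"dz":0,"fingers":255},
    {"wx":0,"wy":0,"wz":-0.03,"dx":2.1,"dy":3.0,"dz":0,"fingers":255},
    {"wx":0,"wy":0,"wz":-0.03,"dx":2.1,"dy":3.0,"dz":0,"fingers":255}
  ],
  "newtons": 20
}}

```text
t: 0.93
tool_pos: [0.4643, -0.2392, 0.1763]
orientation: [-3.127, -0.197, 0.008]
force: [1.1, -0.2, 0.0]
opening: 0.0308
```

{"op": "send_rows", "data": {
  "series": [
    {"wx":0,"wy":0.01,"wz":-0.02,"dx":2.0,"dy":2.6,"dz":0,"fingers":255},
    {"wx":0,"wy":0.01,"wz":-0.02,"dx":2.0,"dy":2.6,"dz":0,"fingers":255},
    {"wx":0,"wy":0.01,"wz":-0.02,"dx":2.0,"dy":2.6,"dz":0,"fingers":255},
    {"wx":0,"wy":0.01,"wz":-0.02,"dx":2.0,"dy":2.6,"dz":0,"fingers":255},
    {"wx":0,"wy":0.01,"wz":-0.02,"dx":2.0,"dy":2.6,"dz":0,"fingers":255},
    {"wx":0,"wy":0.01,"wz":-0.02,"dx":2.0,"dy":2.6,"dz":0,"fingers":255},
    {"wx":0,"wy":0,"wz":-0.02,"dx":2.0,"dy":2.6,"dz":0,"fingers":255},
    {"wx":0,"wy":0,"wz":0,"dx":0,"dy":0,"dz":0,"fingers":255},
    {"wx":0,"wy":0,"wz":0,"dx":0,"dy":0,"dz":0,"fingers":255}
  ]
}}

```text
t: 1.68
tool_pos: [0.6098, -0.0376, 0.1713]
orientation: [-3.124, 0.025, 0.115]
force: [-0.9, -0.9, -0.2]
opening: 0.0006
```

```bash
python3 - <<'E'
from h import *
from scipy.spatial.transform import Rotation as R
s=robot.read_state();print(s["t"],s["tool_pos"],s["force"],s["opening"]);print(R.from_rotvec(s["orientation"]).as_matrix())
E
```

```text
1.6833 [ 0.60979467 -0.03763052  0.17125578] [-0.86735866 -0.93261869 -0.23507158] 0.0005854897834264153
[[ 0.99717264 -0.01650907 -0.07330874]
 [-0.0153699  -0.99975263  0.01607645]
 [-0.07355601 -0.01490425 -0.99717971]]
```

{"op": "send_rows", "data": {
  "series": [
    {"wx":-0.01,"wy":-0.01,"wz":0,"dx":0,"dy":-0.7,"dz":-2.0,"fingers":255},
    {"wx":-0.006,"wy":0,"wz":0,"dx":0,"dy":-0.7,"dz":-2.5,"fingers":255},
    {"wx":0,"wy":0,"wz":0,"dx":0,"dy":0,"dz":-2.5,"fingers":255},
    {"wx":0,"wy":0,"wz":0,"dx":0,"dy":0,"dz":-1.5,"fingers":255},
    {"wx":0,"wy":0,"wz":0,"dx":0,"dy":0,"dz":-0.5,"fingers":255},
    {"wx":0,"wy":0,"wz":0,"dx":0,"dy":0,"dz":0,"fingers":255},
    {"wx":0,"wy":0,"wz":0,"dx":0,"dy":0,"dz":0,"fingers":255}
  ]
}}

```text
t: 2.27
tool_pos: [0.6069, -0.0551, 0.0777]
orientation: [3.138, -0.026, -0.101]
force: [-0.1, -0.3, 0.3]
opening: 0.0001
```

```bash
python3 - <<'E'
from h import *
from scipy.spatial.transform import Rotation as R
s=robot.read_state();print(s["t"],s["tool_pos"],s["force"],s["opening"]);print(R.from_rotvec(s["orientation"]).as_matrix())
for n in("top","side"):
    u,v=map(int,proj(n,s["tool_pos"])); print(u,v)
    a=robot.read_camera(n)[v-50:v+60,u-70:u+70,::-1]; cv2.imwrite(f"pics/{n}1.png",cv2.resize(a,None,fx=5,fy=5,interpolation=2))
E
```

```text
2.2667 [ 0.6069225  -0.05507539  0.07774028] [-0.10274218 -0.34594828  0.28709067] 0.000144301649953434
[[ 0.9978112  -0.01634037 -0.06407647]
 [-0.01645784 -0.99986371 -0.00130592]
 [-0.0640464   0.00235762 -0.99794414]]
276 191
270 183
```

View pics/side1.png

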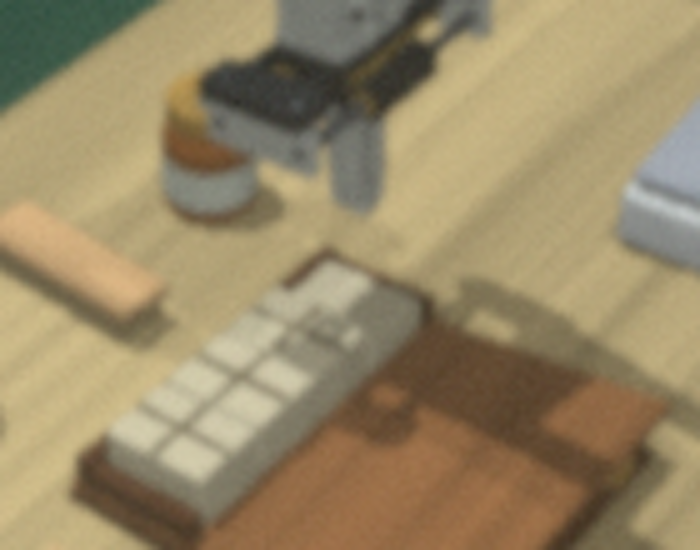

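View pics/top1.png

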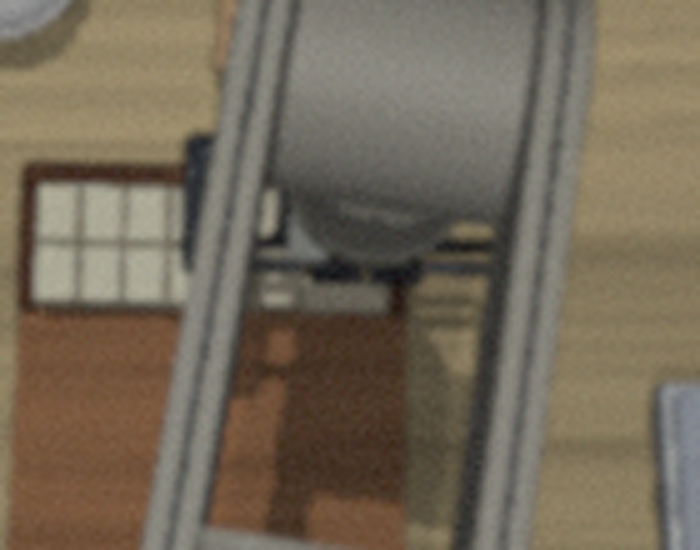

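```bash
python3 - <<'E'
from h import *
from scipy.spatial.transform import Rotation as R
s=robot.read_state();p=s["tool_pos"];z=R.from_rotvec(s["orientation"]).as_matrix()[:,2]
print(robot.tcp_to_grasp)
a=cv2.imread("pics/side1.png")
for i,d in enumerate((0,.019,.084)):
    u,v=proj("side",p-z*d); q=(int((u-200+.5)*5),int((v-133+.5)*5)); print(d,q)
    cv2.drawMarker(a,q,[(0,0,255),(0,255,0),(255,0,0)][i],0,20,2)
cv2.imwrite("pics/side1m.png",a)
E
```

```text
0.0188
0 (353, 255)
0.019 (352, 229)
0.084 (349, 138)
```

View pics/side1m.png

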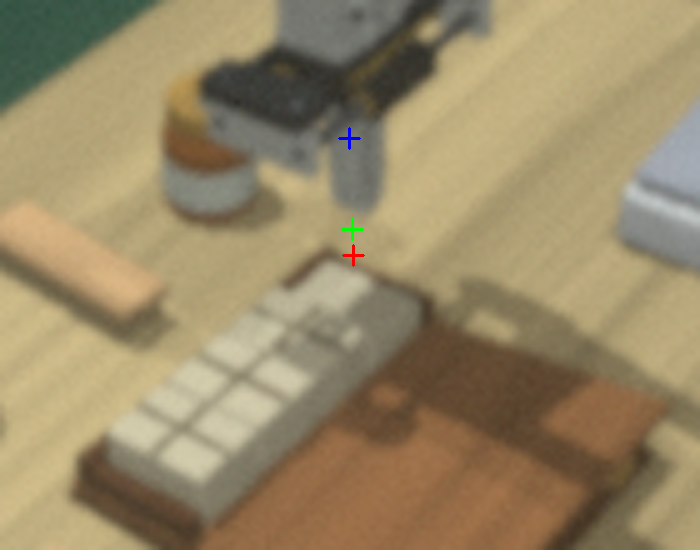

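```bash
python3 - <<'E'
from h import *
a=cv2.imread("pics/top0.png")
p=np.array([.262,-.54,.183]); y=np.array([np.sin(.452),-np.cos(.452),0])
b=cv2.resize(a[284:384,400:512],None,fx=6,fy=6,interpolation=2)
for d in(-.064,0,.064):
    u,v=proj("top",p+y*d);cv2.drawMarker(b,(int((u-400+.5)*6),int((v-284+.5)*6)),(0,0,255),0,20,2)
cv2.imwrite("pics/g0.png",b)
E
```

```text
(no output)
```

View pics/g0.png

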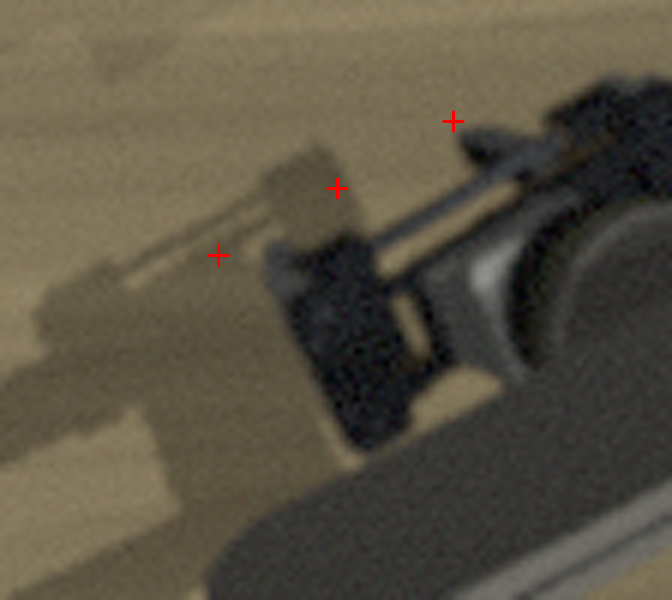

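{"op": "send_rows", "data": {
  "series": [
    {"wx":0,"wy":0,"wz":0,"dx":0.2,"dy":0.2,"dz":-0.8,"fingers":255},
    {"wx":0,"wy":0,"wz":0,"dx":0,"dy":0,"dz":-0.8,"fingers":255},
    {"wx":0,"wy":0,"wz":0,"dx":0,"dy":0,"dz":-0.4,"fingers":255},
    {"wx":0,"wy":0,"wz":0,"dx":0,"dy":0,"dz":-0.1,"fingers":255},
    {"wx":0,"wy":0,"wz":0,"dx":0,"dy":0,"dz":-0.1,"fingers":255},
    {"wx":0,"wy":0,"wz":0,"dx":0,"dy":0,"dz":-0.1,"fingers":255}
  ]
}}

```text
t: 2.87
tool_pos: [0.6132, -0.0532, 0.058]
orientation: [3.137, -0.025, -0.086]
force: [-0.2, 0.4, -0.2]
opening: 0.0008
```

{"op": "send_rows", "data": {
  "series": [
    {"wx":0,"wy":0,"wz":0,"dx":-0.1,"dy":0,"dz":-0.2,"fingers":255},
    {"wx":0,"wy":0,"wz":0,"dx":-0.1,"dy":0,"dz":-0.2,"fingers":255},
    {"wx":0,"wy":0,"wz":0,"dx":-0.1,"dy":0,"dz":-0.2,"fingers":255},
    {"wx":0,"wy":0,"wz":0,"dx":0,"dy":0,"dz":-0.1,"fingers":255},
    {"wx":0,"wy":0,"wz":0,"dx":0,"dy":0,"dz":-0.1,"fingers":255}
  ]
}}

```text
t: 3.28
tool_pos: [0.6101, -0.0531, 0.0495]
orientation: [3.137, -0.025, -0.086]
force: [-0.0, -0.1, -0.7]
opening: 0.0004
```

{"op": "send_rows", "data": {
  "series": [
    {"wx":0,"wy":0,"wz":0,"dx":0,"dy":0,"dz":-0.1,"fingers":255},
    {"wx":0,"wy":0,"wz":0,"dx":0,"dy":0,"dz":-0.1,"fingers":255},
    {"wx":0,"wy":0,"wz":0,"dx":0,"dy":0,"dz":-0.1,"fingers":255}
  ]
}}

```text
t: 3.53
tool_pos: [0.6101, -0.0532, 0.0463]
orientation: [3.137, -0.025, -0.085]
force: [-0.2, -0.6, 0.8]
opening: 0.0002
```

```bash
python3 - <<'E'
from h import *
s=robot.read_state();print(s["t"],s["tool_pos"],s["force"])
a=robot.read_camera("side")[130:240,200:340,::-1]; cv2.imwrite("pics/side2.png",cv2.resize(a,None,fx=5,fy=5,interpolation=2))
E
```

```text
3.5333 [ 0.61009527 -0.05319473  0.04630542] [-0.24292541 -0.63067095  0.794767  ]
```

View pics/side2.png

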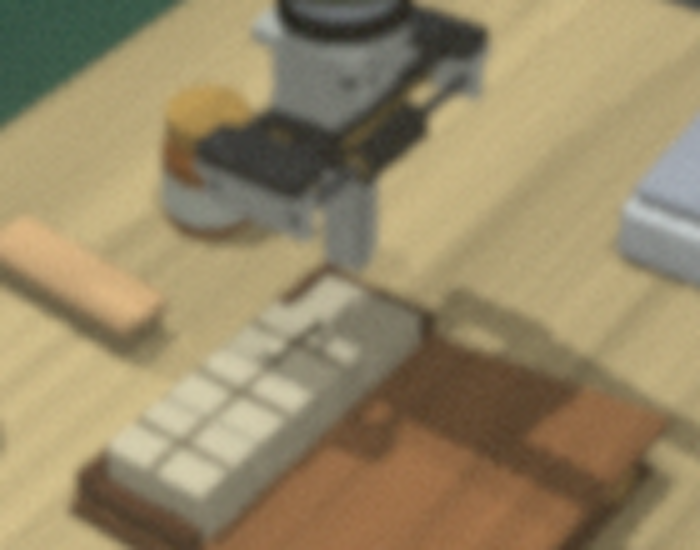

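```bash
python3 - <<'E'
from h import *
T=lambda u,v:(206+(u+.5)/5-.5,141+(v+.5)/5-.5); S=lambda u,v:(200+(u+.5)/5-.5,133+(v+.5)/5-.5)
print(tri(T(187,135),S(205,75))); print(tri(T(187,268),S(297,130)))
s=robot.read_state(); print(s["tool_pos"])
E
```

```text
(array([0.64915181, 0.03433228, 0.24160592]), np.float64(0.006132569453401988))
(array([0.58506985, 0.03567806, 0.23435105]), np.float64(0.0005125641536504212))
[ 0.60995971 -0.05314563  0.04604664]
```

{"op": "send_rows", "data": {
  "series": [
    {"wx":0,"wy":0,"wz":0,"dx":0,"dy":0,"dz":-0.1,"fingers":255},
    {"wx":0,"wy":0,"wz":0,"dx":0,"dy":0,"dz":-0.1,"fingers":255},
    {"wx":0,"wy":0,"wz":0,"dx":0,"dy":0,"dz":-0.1,"fingers":255}
  ]
}}

```text
t: 3.83
tool_pos: [0.6102, -0.0532, 0.0431]
orientation: [3.137, -0.025, -0.085]
force: [-0.9, 0.0, -0.4]
opening: 0.0006
```

{"op": "send_rows", "data": {
  "series": [
    {"wx":0,"wy":0,"wz":0,"dx":0,"dy":0,"dz":-0.1,"fingers":255},
    {"wx":0,"wy":0,"wz":0,"dx":0,"dy":0,"dz":-0.1,"fingers":255}
  ]
}}

```text
t: 4.0
tool_pos: [0.6103, -0.0532, 0.0409]
orientation: [3.137, -0.025, -0.085]
force: [0.2, 0.1, -0.9]
opening: 0.0004
```

{"op": "send_rows", "data": {
  "series": [
    {"wx":0,"wy":0,"wz":0,"dx":0,"dy":0,"dz":-0.1,"fingers":255},
    {"wx":0,"wy":0,"wz":0,"dx":0,"dy":0,"dz":-0.1,"fingers":255}
  ]
}}

```text
t: 4.17
tool_pos: [0.6103, -0.0532, 0.0387]
orientation: [3.137, -0.025, -0.085]
force: [0.6, 0.7, 0.3]
opening: 0.0002
```

{"op": "send_rows", "data": {
  "series": [
    {"wx":0,"wy":0,"wz":0,"dx":0,"dy":0,"dz":-0.1,"fingers":255},
    {"wx":0,"wy":0,"wz":0,"dx":0,"dy":0,"dz":-0.1,"fingers":255}
  ]
}}

```text
t: 4.33
tool_pos: [0.6103, -0.0532, 0.0364]
orientation: [3.137, -0.025, -0.085]
force: [0.1, -0.7, -0.4]
opening: 0.0006
```

{"op": "send_rows", "data": {
  "series": [
    {"wx":0,"wy":0,"wz":0,"dx":0,"dy":0,"dz":-0.1,"fingers":255},
    {"wx":0,"wy":0,"wz":0,"dx":0,"dy":0,"dz":-0.1,"fingers":255}
  ]
}}

```text
t: 4.5
tool_pos: [0.6103, -0.0532, 0.0342]
orientation: [3.137, -0.025, -0.085]
force: [-0.6, -0.5, -0.5]
opening: 0.0007
```

```bash
python3 - <<'E'
from h import *
s=robot.read_state();print(s["t"],s["tool_pos"],s["force"])
a=robot.read_camera("side")[150:230,220:320,::-1]; cv2.imwrite("pics/side3.png",cv2.resize(a,None,fx=7,fy=7,interpolation=2))
E
```

```text
4.5 [ 0.61025022 -0.05319671  0.03415738] [-0.55614759 -0.51320125 -0.4747554 ]
```

View pics/side3.png

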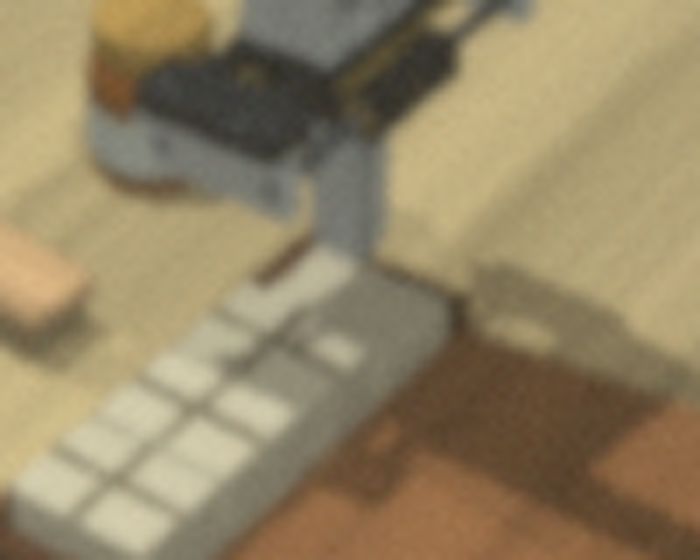

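```bash
python3 - <<'E'
from h import *
for z in(.034,.04,.05,.06,.07): print(onz("side",220+350/7,150+258/7,z))
for P in[(.575,-.0275,.04),(.575,-.0775,.04),(.645,-.0775,.04),(.645,-.0275,.04),(.61,-.053,.04)]:
    u,v=proj("side",P);print((u-220)*7,(v-150)*7)
E
```

```text
[ 0.62875777 -0.08580093  0.034     ]
[ 0.62485852 -0.07992918  0.04      ]
[ 0.61835976 -0.07014293  0.05      ]
[ 0.611861   -0.06035669  0.06      ]
[ 0.60536225 -0.05057044  0.07      ]
375.98246688189 368.4575087654024
441.4810798158725 305.4999261391341
309.5768136653598 243.30088417064437
242.54059175932375 303.11227943276583
342.6077220024297 303.69215757434563
```

The xy position agrees with the images, but the visible fingertips sit about 3 cm higher than the reported TCP. I'll keep descending by feel.

{"op": "send_rows", "data": {
  "series": [
    {"wx":0,"wy":0,"wz":0,"dx":0,"dy":0,"dz":-0.1,"fingers":255},
    {"wx":0,"wy":0,"wz":0,"dx":0,"dy":0,"dz":-0.1,"fingers":255},
    {"wx":0,"wy":0,"wz":0,"dx":0,"dy":0,"dz":-0.1,"fingers":255},
    {"wx":0,"wy":0,"wz":0,"dx":0,"dy":0,"dz":-0.1,"fingers":255}
  ]
}}

```text
t: 4.88
tool_pos: [0.6102, -0.0532, 0.0297]
orientation: [3.137, -0.025, -0.085]
force: [-0.2, 0.5, -0.3]
opening: 0.0001
```

{"op": "send_rows", "data": {
  "series": [
    {"wx":0,"wy":0,"wz":0,"dx":0,"dy":0,"dz":-0.1,"fingers":255},
    {"wx":0,"wy":0,"wz":0,"dx":0,"dy":0,"dz":-0.1,"fingers":255},
    {"wx":0,"wy":0,"wz":0,"dx":0,"dy":0,"dz":-0.1,"fingers":255},
    {"wx":0,"wy":0,"wz":0,"dx":0,"dy":0,"dz":-0.1,"fingers":255}
  ]
}}

```text
t: 5.22
tool_pos: [0.6102, -0.0532, 0.0252]
orientation: [3.137, -0.025, -0.085]
force: [-0.2, -0.2, 0.9]
opening: 0.0005
```

```bash
python3 - <<'E'
from h import *
s=robot.read_state();print(s["t"],s["tool_pos"],s["force"])
a=robot.read_camera("side")[150:230,220:320,::-1]; cv2.imwrite("pics/side4.png",cv2.resize(a,None,fx=7,fy=7,interpolation=2))
E
```

```text
5.2167 [ 0.61019568 -0.0531866   0.02524143] [-0.17752086 -0.19105544  0.94999618]
```

View pics/side4.png

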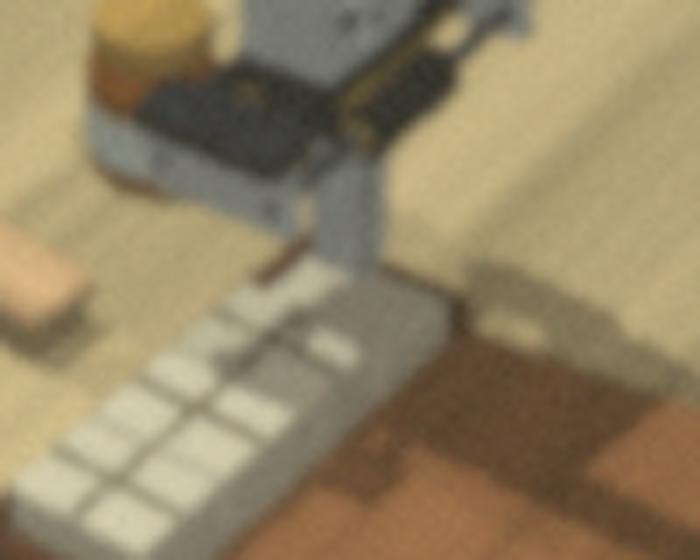

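The fingertip is now at zoom (348,270), still above the bar centre at (343,304).

{"op": "send_rows", "data": {
  "series": [
    {"wx":0,"wy":0,"wz":0,"dx":0,"dy":0,"dz":-0.1,"fingers":255},
    {"wx":0,"wy":0,"wz":0,"dx":0,"dy":0,"dz":-0.1,"fingers":255},
    {"wx":0,"wy":0,"wz":0,"dx":0,"dy":0,"dz":-0.1,"fingers":255},
    {"wx":0,"wy":0,"wz":0,"dx":0,"dy":0,"dz":-0.1,"fingers":255}
  ]
}}

```text
t: 5.6
tool_pos: [0.6102, -0.0532, 0.0208]
orientation: [3.137, -0.025, -0.085]
force: [-0.1, -0.1, 0.5]
opening: 0.0005
```

{"op": "send_rows", "data": {
  "series": [
    {"wx":0,"wy":0,"wz":0,"dx":0,"dy":0,"dz":-0.1,"fingers":255},
    {"wx":0,"wy":0,"wz":0,"dx":0,"dy":0,"dz":-0.1,"fingers":255},
    {"wx":0,"wy":0,"wz":0,"dx":0,"dy":0,"dz":-0.1,"fingers":255}
  ]
}}

```text
t: 5.85
tool_pos: [0.6102, -0.0532, 0.0174]
orientation: [3.137, -0.025, -0.085]
force: [0.2, 0.7, -0.3]
opening: 0.0008
```

{"op": "send_rows", "data": {
  "series": [
    {"wx":0,"wy":0,"wz":0,"dx":0,"dy":0,"dz":-0.1,"fingers":255},
    {"wx":0,"wy":0,"wz":0,"dx":0,"dy":0,"dz":-0.1,"fingers":255}
  ]
}}

```text
t: 6.02
tool_pos: [0.6102, -0.0532, 0.0152]
orientation: [3.137, -0.025, -0.085]
force: [-0.9, -0.3, 1.0]
opening: 0.0005
```

{"op": "send_rows", "data": {
  "series": [
    {"wx":0,"wy":0,"wz":0,"dx":0,"dy":0,"dz":-0.1,"fingers":255},
    {"wx":0,"wy":0,"wz":0,"dx":0,"dy":0,"dz":-0.1,"fingers":255}
  ]
}}

```text
t: 6.18
tool_pos: [0.6102, -0.0532, 0.013]
orientation: [3.137, -0.025, -0.085]
force: [-0.6, -0.1, -0.3]
opening: 0.0002
```

{"op": "send_rows", "data": {
  "series": [
    {"wx":0,"wy":0,"wz":0,"dx":0,"dy":0,"dz":-0.1,"fingers":255},
    {"wx":0,"wy":0,"wz":0,"dx":0,"dy":0,"dz":-0.1,"fingers":255}
  ]
}}

```text
t: 6.35
tool_pos: [0.6101, -0.0532, 0.0107]
orientation: [3.137, -0.025, -0.086]
force: [-0.0, -0.0, -0.4]
opening: 0.0005
```

```bash
python3 - <<'E'
from h import *
s=robot.read_state();print(s["t"],s["tool_pos"],s["force"])
a=robot.read_camera("side")[150:230,220:320,::-1]; cv2.imwrite("pics/side5.png",cv2.resize(a,None,fx=7,fy=7,interpolation=2))
E
```

```text
6.35 [ 0.61011829 -0.05321449  0.01072104] [-0.04336078 -0.02844036 -0.35626089]
```

View pics/side5.png

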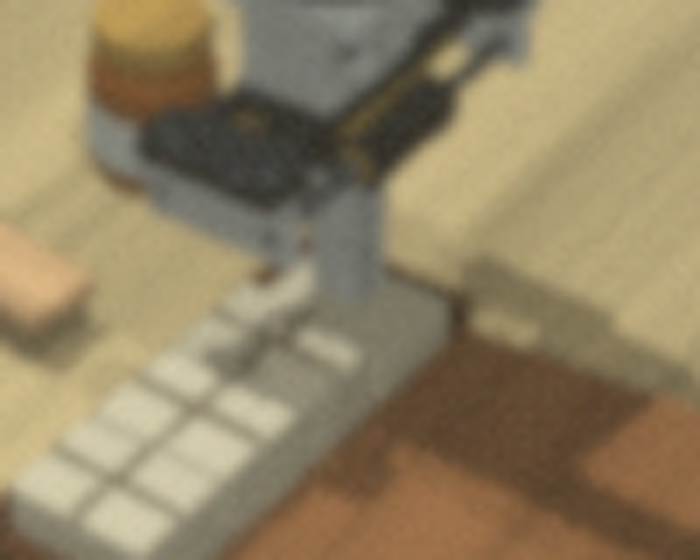

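The tip is at zoom (350,295), almost on the bar's top.

{"op": "send_rows", "data": {
  "series": [
    {"wx":0,"wy":0,"wz":0,"dx":0,"dy":0,"dz":-0.08,"fingers":255}
  ]
}}

```text
t: 6.48
tool_pos: [0.6101, -0.0532, 0.0097]
orientation: [3.137, -0.025, -0.086]
force: [-0.8, -0.3, 0.4]
opening: 0.0003
```

{"op": "send_rows", "data": {
  "series": [
    {"wx":0,"wy":0,"wz":0,"dx":0,"dy":0,"dz":-0.08,"fingers":255}
  ]
}}

```text
t: 6.57
tool_pos: [0.6102, -0.0532, 0.0092]
orientation: [3.137, -0.025, -0.085]
force: [-2.5, 1.5, 6.1]
opening: 0.0005
```

{"op": "send_rows", "data": {
  "series": [
    {"wx":0,"wy":0,"wz":0,"dx":0,"dy":0,"dz":-0.08,"fingers":255}
  ]
}}

```text
t: 6.65
tool_pos: [0.6106, -0.0533, 0.0091]
orientation: [3.137, -0.025, -0.084]
force: [-2.2, -0.0, 8.2]
opening: 0.0004
```

Contact at reported z ≈ 0.0095 with about 8 N, so the row's z reading is offset by about 31 mm. I'll start sliding gently.

{"op": "send_rows", "data": {
  "series": [
    {"wx":0,"wy":0,"wz":0,"dx":-0.2,"dy":0,"dz":-0.06,"fingers":255}
  ]
}}

```text
t: 6.73
tool_pos: [0.6095, -0.0534, 0.0093]
orientation: [3.137, -0.025, -0.082]
force: [1.5, -0.1, 2.7]
opening: 0.0003
```

{"op": "send_rows", "data": {
  "series": [
    {"wx":0,"wy":0,"wz":0,"dx":-0.2,"dy":0,"dz":-0.06,"fingers":255}
  ]
}}

```text
t: 6.82
tool_pos: [0.6083, -0.0534, 0.0093]
orientation: [3.137, -0.025, -0.079]
force: [2.1, 0.6, 3.4]
opening: 0.0006
```

{"op": "send_rows", "data": {
  "series": [
    {"wx":0,"wy":0,"wz":0,"dx":-0.2,"dy":0,"dz":-0.06,"fingers":255}
  ]
}}

```text
t: 6.9
tool_pos: [0.607, -0.0536, 0.0094]
orientation: [3.137, -0.025, -0.076]
force: [1.8, 0.0, 4.4]
opening: 0.0005
```

{"op": "send_rows", "data": {
  "series": [
    {"wx":0,"wy":0.003,"wz":0,"dx":-0.3,"dy":0,"dz":-0.08,"fingers":255},
    {"wx":0,"wy":0.003,"wz":0,"dx":-0.3,"dy":0,"dz":-0.08,"fingers":255}
  ]
}}

```text
t: 7.07
tool_pos: [0.6029, -0.0538, 0.0096]
orientation: [3.136, -0.025, -0.078]
force: [1.9, -0.1, 5.6]
opening: 0.0004
```

{"op": "send_rows", "data": {
  "series": [
    {"wx":0,"wy":0.003,"wz":0,"dx":-0.3,"dy":0,"dz":-0.08,"fingers":255},
    {"wx":0,"wy":0.003,"wz":0,"dx":-0.3,"dy":0,"dz":-0.08,"fingers":255}
  ]
}}

```text
t: 7.23
tool_pos: [0.5988, -0.0542, 0.0099]
orientation: [3.135, -0.025, -0.08]
force: [2.7, -0.3, 5.8]
opening: 0.0003
```

```bash
python3 - <<'E'
from h import *
s=robot.read_state();print(s["t"],s["tool_pos"],s["force"])
a=robot.read_camera("side")[150:230,220:320,::-1]; cv2.imwrite("pics/side6.png",cv2.resize(a,None,fx=7,fy=7,interpolation=2))
E
```

```text
7.2333 [ 0.59875068 -0.05416839  0.00988489] [ 2.71629928 -0.31477534  5.80687671]
```

View pics/side6.png

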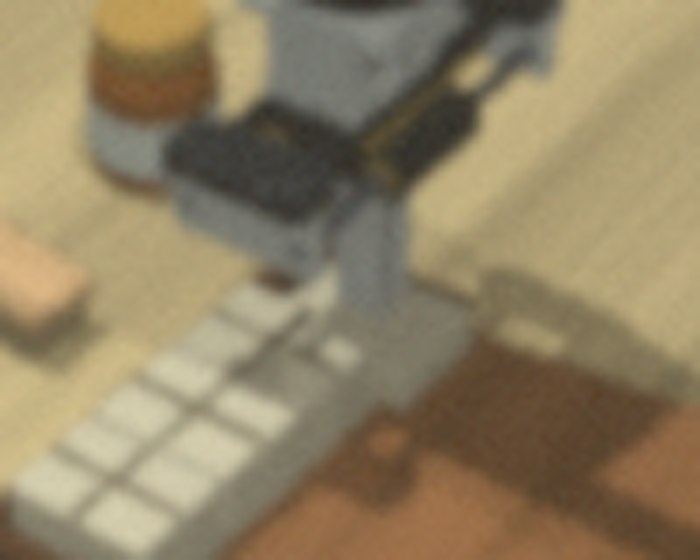

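The bar is moving: its near face sticks out of the row at zoom (400,400). Continuing.

{"op": "send_rows", "data": {
  "series": [
    {"wx":0,"wy":0.003,"wz":0,"dx":-0.35,"dy":0.02,"dz":-0.08,"fingers":255},
    {"wx":0,"wy":0.003,"wz":0,"dx":-0.35,"dy":0.02,"dz":-0.08,"fingers":255},
    {"wx":0,"wy":0.003,"wz":0,"dx":-0.35,"dy":0.02,"dz":-0.08,"fingers":255}
  ]
}}

```text
t: 7.53
tool_pos: [0.5913, -0.0542, 0.0106]
orientation: [3.134, -0.025, -0.083]
force: [3.4, 0.5, 5.2]
opening: 0.0006
```

{"op": "send_rows", "data": {
  "series": [
    {"wx":0,"wy":0.003,"wz":0,"dx":-0.35,"dy":0.02,"dz":-0.08,"fingers":255},
    {"wx":0,"wy":0.003,"wz":0,"dx":-0.35,"dy":0.02,"dz":-0.08,"fingers":255},
    {"wx":0,"wy":0.003,"wz":0,"dx":-0.35,"dy":0.02,"dz":-0.08,"fingers":255}
  ]
}}

```text
t: 7.78
tool_pos: [0.584, -0.0543, 0.0114]
orientation: [3.132, -0.025, -0.084]
force: [2.2, 0.1, 4.9]
opening: 0.0007
```

{"op": "send_rows", "data": {
  "series": [
    {"wx":0,"wy":0.004,"wz":0,"dx":-0.35,"dy":0.02,"dz":-0.09,"fingers":255},
    {"wx":0,"wy":0.004,"wz":0,"dx":-0.35,"dy":0.02,"dz":-0.09,"fingers":255},
    {"wx":0,"wy":0.004,"wz":0,"dx":-0.35,"dy":0.02,"dz":-0.09,"fingers":255},
    {"wx":0,"wy":0.004,"wz":0,"dx":-0.35,"dy":0.02,"dz":-0.09,"fingers":255}
  ]
}}

```text
t: 8.12
tool_pos: [0.5748, -0.0542, 0.0124]
orientation: [3.13, -0.025, -0.091]
force: [2.9, -0.2, 5.8]
opening: 0.0007
```

{"op": "send_rows", "data": {
  "series": [
    {"wx":0,"wy":0.005,"wz":0,"dx":-0.35,"dy":0.02,"dz":-0.09,"fingers":255},
    {"wx":0,"wy":0.005,"wz":0,"dx":-0.35,"dy":0.02,"dz":-0.09,"fingers":255},
    {"wx":0,"wy":0.005,"wz":0,"dx":-0.35,"dy":0.02,"dz":-0.09,"fingers":255},
    {"wx":0,"wy":0.005,"wz":0,"dx":-0.35,"dy":0.02,"dz":-0.09,"fingers":255}
  ]
}}

```text
t: 8.45
tool_pos: [0.5655, -0.0541, 0.0134]
orientation: [3.128, -0.025, -0.105]
force: [2.6, 0.1, 6.6]
opening: 0.0005
```

```bash
python3 - <<'E'
from h import *
from scipy.spatial.transform import Rotation as R
s=robot.read_state();print(s["t"],s["tool_pos"],s["force"],R.from_rotvec(s["orientation"]).as_matrix()[:,2])
a=robot.read_camera("side")[150:240,220:330,::-1]; cv2.imwrite("pics/side7.png",cv2.resize(a,None,fx=6,fy=6,interpolation=2))
E
```

```text
8.45 [ 0.56545622 -0.05413398  0.01337747] [2.6228298  0.05193922 6.61872484] [-0.06713324 -0.01090156 -0.99768446]
```

View pics/side7.png

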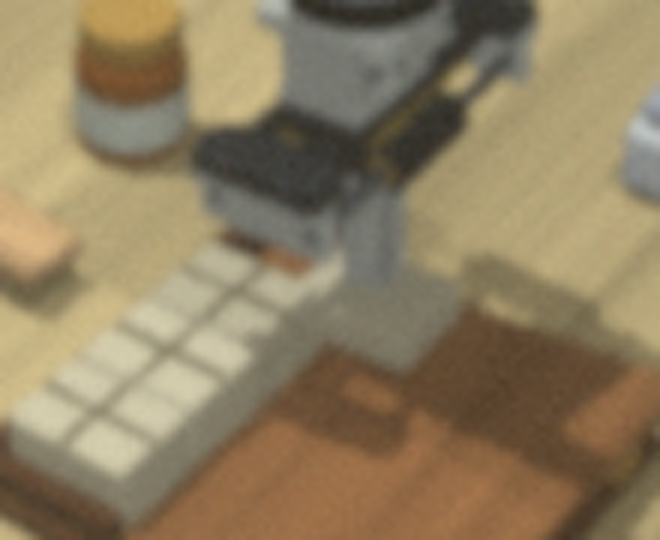

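It has slid about 45 mm with the bar still under the fingertips. Continuing.

{"op": "send_rows", "data": {
  "series": [
    {"wx":0.002,"wy":0.005,"wz":0,"dx":-0.35,"dy":0.02,"dz":-0.09,"fingers":255},
    {"wx":0.002,"wy":0.005,"wz":0,"dx":-0.35,"dy":0.02,"dz":-0.09,"fingers":255},
    {"wx":0.002,"wy":0.005,"wz":0,"dx":-0.35,"dy":0.02,"dz":-0.09,"fingers":255},
    {"wx":0.002,"wy":0.005,"wz":0,"dx":-0.35,"dy":0.02,"dz":-0.09,"fingers":255}
  ]
}}

```text
t: 8.83
tool_pos: [0.5562, -0.0539, 0.0143]
orientation: [3.134, -0.024, -0.119]
force: [3.4, 0.1, 5.7]
opening: 0.0003
```

{"op": "send_rows", "data": {
  "series": [
    {"wx":0.002,"wy":0.005,"wz":0,"dx":-0.35,"dy":0.02,"dz":-0.09,"fingers":255},
    {"wx":0.002,"wy":0.005,"wz":0,"dx":-0.35,"dy":0.02,"dz":-0.09,"fingers":255},
    {"wx":0.002,"wy":0.005,"wz":0,"dx":-0.35,"dy":0.02,"dz":-0.09,"fingers":255},
    {"wx":0.002,"wy":0.005,"wz":0,"dx":-0.35,"dy":0.02,"dz":-0.09,"fingers":255}
  ]
}}

```text
t: 9.17
tool_pos: [0.5471, -0.0537, 0.0153]
orientation: [-3.137, 0.024, 0.133]
force: [3.2, 0.4, 7.3]
opening: 0.0006
```

{"op": "send_rows", "data": {
  "series": [
    {"wx":0,"wy":0.003,"wz":0,"dx":-0.4,"dy":0.02,"dz":-0.09,"fingers":255},
    {"wx":0,"wy":0.003,"wz":0,"dx":-0.4,"dy":0.02,"dz":-0.09,"fingers":255},
    {"wx":0,"wy":0.003,"wz":0,"dx":-0.4,"dy":0.02,"dz":-0.09,"fingers":255},
    {"wx":0,"wy":0.003,"wz":0,"dx":-0.4,"dy":0.02,"dz":-0.09,"fingers":255},
    {"wx":0,"wy":0.003,"wz":0,"dx":-0.4,"dy":0.02,"dz":-0.09,"fingers":255}
  ]
}}

```text
t: 9.58
tool_pos: [0.5338, -0.0539, 0.0167]
orientation: [3.138, -0.024, -0.132]
force: [3.5, -0.5, 7.0]
opening: 0.0002
```

{"op": "send_rows", "data": {
  "series": [
    {"wx":0,"wy":0.003,"wz":0,"dx":-0.4,"dy":0.02,"dz":-0.09,"fingers":255},
    {"wx":0,"wy":0.003,"wz":0,"dx":-0.4,"dy":0.02,"dz":-0.09,"fingers":255},
    {"wx":0,"wy":0.003,"wz":0,"dx":-0.4,"dy":0.02,"dz":-0.09,"fingers":255},
    {"wx":0,"wy":0.003,"wz":0,"dx":-0.4,"dy":0.02,"dz":-0.09,"fingers":255},
    {"wx":0,"wy":0.003,"wz":0,"dx":-0.4,"dy":0.02,"dz":-0.09,"fingers":255}
  ]
}}

```text
t: 10.0
tool_pos: [0.5212, -0.0543, 0.0187]
orientation: [3.135, -0.025, -0.128]
force: [4.0, -0.0, 6.6]
opening: 0.0006
```

```bash
python3 - <<'E'
from h import *
from scipy.spatial.transform import Rotation as R
s=robot.read_state();print(s["t"],s["tool_pos"],s["force"],R.from_rotvec(s["orientation"]).as_matrix()[:,2])
a=robot.read_camera("side")[150:240,220:330,::-1]; cv2.imwrite("pics/side8.png",cv2.resize(a,None,fx=6,fy=6,interpolation=2))
E
```

```text
10.0 [ 0.52116888 -0.05425457  0.01869202] [ 4.04867636 -0.00779508  6.60101482] [-0.08155995 -0.00274538 -0.99666466]
```

View pics/side8.png

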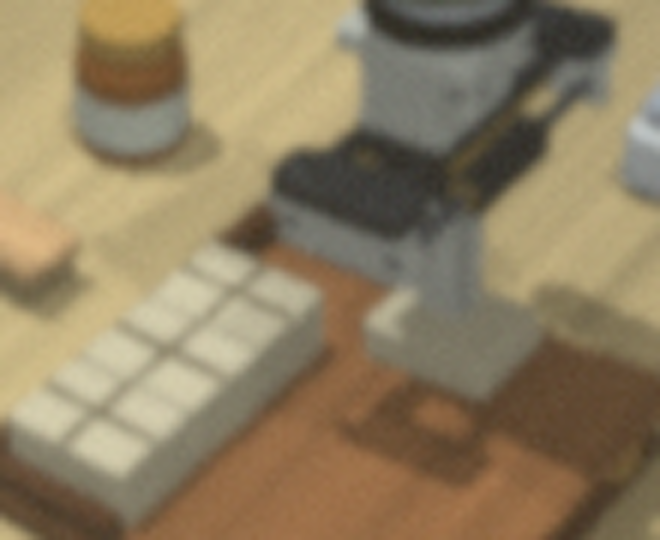

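It is 89 mm out and the other bars haven't moved. I'll go another 25 mm.

{"op": "send_rows", "data": {
  "series": [
    {"wx":0,"wy":0.008,"wz":0,"dx":-0.4,"dy":0.02,"dz":-0.08,"fingers":255},
    {"wx":0,"wy":0.008,"wz":0,"dx":-0.4,"dy":0.02,"dz":-0.08,"fingers":255},
    {"wx":0,"wy":0.008,"wz":0,"dx":-0.4,"dy":0.02,"dz":-0.08,"fingers":255},
    {"wx":0,"wy":0.008,"wz":0,"dx":-0.4,"dy":0.02,"dz":-0.08,"fingers":255},
    {"wx":0,"wy":0.008,"wz":0,"dx":-0.4,"dy":0.02,"dz":-0.08,"fingers":255}
  ]
}}

```text
t: 10.47
tool_pos: [0.5073, -0.0545, 0.0206]
orientation: [3.131, -0.025, -0.167]
force: [3.7, -1.0, 6.7]
opening: 0.0004
```

{"op": "send_rows", "data": {
  "series": [
    {"wx":0,"wy":0.008,"wz":0,"dx":-0.4,"dy":0.02,"dz":-0.08,"fingers":255},
    {"wx":0,"wy":0.008,"wz":0,"dx":-0.4,"dy":0.02,"dz":-0.08,"fingers":255},
    {"wx":0,"wy":0.008,"wz":0,"dx":-0.4,"dy":0.02,"dz":-0.08,"fingers":255},
    {"wx":0,"wy":0.008,"wz":0,"dx":-0.4,"dy":0.02,"dz":-0.08,"fingers":255}
  ]
}}

```text
t: 10.8
tool_pos: [0.4968, -0.0547, 0.022]
orientation: [3.126, -0.025, -0.199]
force: [3.7, -0.3, 6.0]
opening: 0.0005
```

Slid 113 mm, and the leaf slopes about 8°. I'll lift, open and look.

{"op": "send_rows", "data": {
  "series": [
    {"wx":0,"wy":0,"wz":0,"dx":0,"dy":0,"dz":0.5,"fingers":255},
    {"wx":0,"wy":0,"wz":0,"dx":0.2,"dy":0,"dz":1.5,"fingers":255},
    {"wx":0,"wy":0,"wz":0,"dx":0.3,"dy":0,"dz":2.5,"fingers":0},
    {"wx":0,"wy":0,"wz":0,"dx":0,"dy":0,"dz":2.5,"fingers":0},
    {"wx":0,"wy":0,"wz":0,"dx":0,"dy":0,"dz":1.0,"fingers":0},
    {"wx":0,"wy":0,"wz":0,"dx":0,"dy":0,"dz":0,"fingers":0},
    {"wx":0,"wy":0,"wz":0,"dx":0,"dy":0,"dz":0,"fingers":0},
    {"wx":0,"wy":0,"wz":0,"dx":0,"dy":0,"dz":0,"fingers":0}
  ]
}}

```text
t: 11.47
tool_pos: [0.495, -0.0538, 0.1006]
orientation: [3.127, -0.025, -0.216]
force: [-0.1, -0.2, -0.0]
opening: 0.0357
```

```bash
python3 - <<'E'
from h import *
from scipy.spatial.transform import Rotation as R
s=robot.read_state();print(s["t"],s["tool_pos"],s["force"],s["opening"],R.from_rotvec(s["orientation"]).as_matrix())
a=robot.read_camera("side")[140:250,220:340,::-1]; cv2.imwrite("pics/side9.png",cv2.resize(a,None,fx=5,fy=5,interpolation=2))
a=robot.read_camera("top")[165:275,200:300,::-1]; cv2.imwrite("pics/top9.png",cv2.resize(a,None,fx=5,fy=5,interpolation=2))
E
```

```text
11.4667 [ 0.49498762 -0.05379244  0.10061832] [-0.11965278 -0.18072794 -0.00326762] 0.035747910583388665 [[ 0.9903463  -0.01534388 -0.13776348]
 [-0.01631816 -0.99984917 -0.00594546]
 [-0.13765147  0.00813611 -0.99044731]]
```

View pics/side9.png

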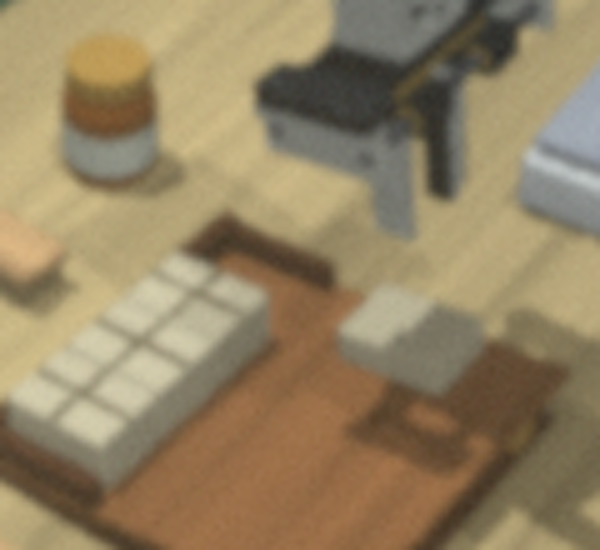

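View pics/top9.png

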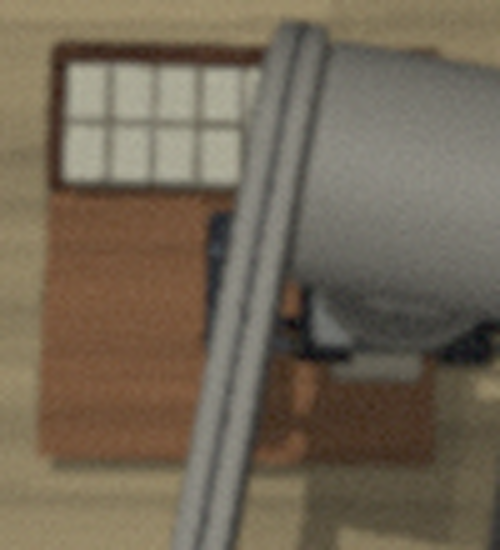

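The bar sits free on the leaf with its top-face corners at side zoom (340,330), (385,288), (482,330) and (437,370). Checking position.

```bash
python3 - <<'E'
from h import *
S=lambda u,v:(220+(u+.5)/5-.5,140+(v+.5)/5-.5);T=lambda u,v:(200+(u+.5)/5-.5,165+(v+.5)/5-.5)
P=[onz("side",*S(u,v),z) for u,v,z in [(340,330,.048),(385,288,.048),(482,330,.058),(437,370,.058)]]
print(np.round(P,4),np.mean(P,0))
print(onz("top",*T(420,380),.055),onz("top",*T(330,376),.055))
s=robot.read_state()
# bottom of near finger outer tip at (405,237)
for z in(.10,.13,.14): print(onz("side",*S(397,235),z))
E
```

```text
[[ 0.5308 -0.0337  0.048 ]
 [ 0.5293 -0.0803  0.048 ]
 [ 0.4601 -0.0729  0.058 ]
 [ 0.4639 -0.0292  0.058 ]] [ 0.49601415 -0.0540254   0.053     ]
[ 0.46322453 -0.07774619  0.055     ] [ 0.46549652 -0.02492998  0.055     ]
[ 0.51992284 -0.07154518  0.1       ]
[ 0.5030454  -0.04018753  0.13      ]
[ 0.49741959 -0.02973498  0.14      ]
```

{"op": "send_rows", "data": {
  "series": [
    {"wx":0,"wy":0,"wz":-0.01,"dx":0,"dy":0.1,"dz":-1.0,"fingers":30},
    {"wx":0,"wy":0,"wz":-0.01,"dx":-0.1,"dy":0,"dz":-1.0,"fingers":30},
    {"wx":0,"wy":0,"wz":0,"dx":-0.1,"dy":0,"dz":-1.0,"fingers":30},
    {"wx":0,"wy":0,"wz":0,"dx":0,"dy":0,"dz":-0.6,"fingers":30},
    {"wx":0,"wy":0,"wz":0,"dx":0,"dy":0,"dz":-0.3,"fingers":30},
    {"wx":0,"wy":0,"wz":0,"dx":0,"dy":0,"dz":0,"fingers":30},
    {"wx":0,"wy":0,"wz":0,"dx":0,"dy":0,"dz":0,"fingers":30}
  ],
  "newtons": 15
}}

```text
t: 12.15
tool_pos: [0.4873, -0.0517, 0.0505]
orientation: [3.129, -0.06, -0.235]
force: [1.6, -0.5, -0.4]
opening: 0.082
```

{"op": "send_rows", "data": {
  "series": [
    {"wx":0,"wy":-0.01,"wz":0,"dx":0.2,"dy":0,"dz":-0.5,"fingers":30},
    {"wx":0,"wy":0,"wz":0,"dx":0.2,"dy":0,"dz":-0.5,"fingers":30},
    {"wx":0,"wy":0,"wz":0,"dx":0.1,"dy":0,"dz":-0.5,"fingers":30},
    {"wx":0,"wy":0,"wz":0,"dx":0,"dy":0,"dz":-0.2,"fingers":30},
    {"wx":0,"wy":0,"wz":0,"dx":0,"dy":0,"dz":0,"fingers":30}
  ]
}}

```text
t: 12.57
tool_pos: [0.4941, -0.0519, 0.033]
orientation: [3.13, -0.06, -0.214]
force: [-0.4, 0.5, 0.2]
opening: 0.082
```

```bash
python3 - <<'E'
from h import *
from scipy.spatial.transform import Rotation as R
s=robot.read_state();print(s["t"],s["tool_pos"],s["force"],s["opening"],R.from_rotvec(s["orientation"]).as_matrix())
a=robot.read_camera("side")[140:250,220:340,::-1]; cv2.imwrite("pics/side10.png",cv2.resize(a,None,fx=5,fy=5,interpolation=2))
E
```

```text
12.5667 [ 0.49405148 -0.05194472  0.0329628 ] [-0.42030815  0.53579944  0.20895823] 0.08195298396167858 [[ 0.98998161 -0.03771859 -0.13606515]
 [-0.03822808 -0.9992684  -0.0011325 ]
 [-0.13592289  0.00632267 -0.99069924]]
```

View pics/side10.png

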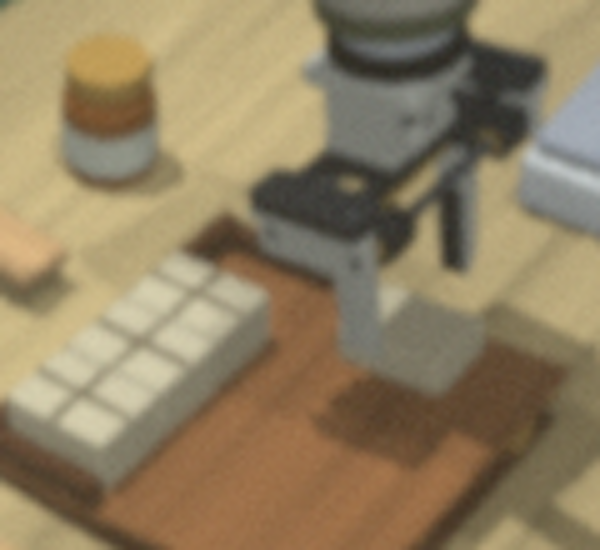

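The fingers straddle the bar, with the near fingertip at about (360,355). Lowering the rest, checking the force as I go.

{"op": "send_rows", "data": {
  "series": [
    {"wx":0,"wy":0,"wz":0,"dx":-0.05,"dy":0,"dz":-0.4,"fingers":30},
    {"wx":0,"wy":0,"wz":0,"dx":-0.05,"dy":0,"dz":-0.4,"fingers":30},
    {"wx":0,"wy":0,"wz":0,"dx":-0.05,"dy":0,"dz":-0.3,"fingers":30},
    {"wx":0,"wy":0,"wz":0,"dx":0,"dy":0,"dz":-0.1,"fingers":30},
    {"wx":0,"wy":0,"wz":0,"dx":0,"dy":0,"dz":0,"fingers":30}
  ]
}}

```text
t: 13.03
tool_pos: [0.4928, -0.052, 0.0204]
orientation: [3.13, -0.06, -0.212]
force: [-0.3, -0.6, 0.5]
opening: 0.0824
```

{"op": "send_rows", "data": {
  "series": [
    {"wx":0,"wy":0,"wz":0,"dx":0,"dy":0,"dz":-0.3,"fingers":30},
    {"wx":0,"wy":0,"wz":0,"dx":0,"dy":0,"dz":-0.2,"fingers":30},
    {"wx":0,"wy":0,"wz":0,"dx":0,"dy":0,"dz":-0.1,"fingers":30},
    {"wx":0,"wy":0,"wz":0,"dx":0,"dy":0,"dz":0,"fingers":30}
  ]
}}

```text
t: 13.37
tool_pos: [0.4928, -0.052, 0.0138]
orientation: [3.13, -0.06, -0.212]
force: [-0.6, 0.5, 1.2]
opening: 0.082
```

{"op": "send_rows", "data": {
  "series": [
    {"wx":0,"wy":0,"wz":0,"dx":0,"dy":0,"dz":-0.2,"fingers":30},
    {"wx":0,"wy":0,"wz":0,"dx":0,"dy":0,"dz":-0.1,"fingers":30},
    {"wx":0,"wy":0,"wz":0,"dx":0,"dy":0,"dz":0,"fingers":30}
  ]
}}

```text
t: 13.62
tool_pos: [0.493, -0.052, 0.0107]
orientation: [3.13, -0.06, -0.212]
force: [-0.1, -0.6, 1.0]
opening: 0.0823
```

```bash
python3 - <<'E'
from h import *
s=robot.read_state();print(s["t"],s["tool_pos"],s["force"],s["opening"])
a=robot.read_camera("side")[140:250,220:340,::-1]; cv2.imwrite("pics/side11.png",cv2.resize(a,None,fx=5,fy=5,interpolation=2))
E
```

```text
13.6167 [ 0.49303146 -0.05204349  0.01065167] [-0.14348576 -0.64939197  0.98881852] 0.08227831757514253
```

View pics/side11.png

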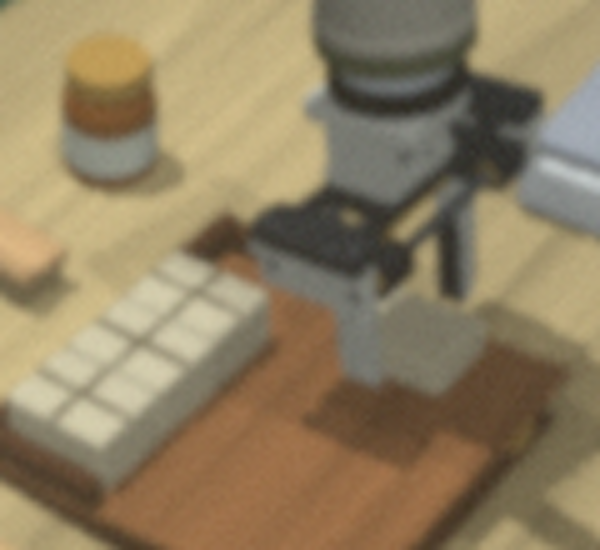

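Depth looks good: tips at v≈383, beside the bar. Closing gently.

{"op": "send_rows", "data": {
  "series": [
    {"wx":0,"wy":0,"wz":0,"dx":0,"dy":0,"dz":0,"fingers":255},
    {"wx":0,"wy":0,"wz":0,"dx":0,"dy":0,"dz":0,"fingers":255},
    {"wx":0,"wy":0,"wz":0,"dx":0,"dy":0,"dz":0,"fingers":255},
    {"wx":0,"wy":0,"wz":0,"dx":0,"dy":0,"dz":0,"fingers":255},
    {"wx":0,"wy":0,"wz":0,"dx":0,"dy":0,"dz":0,"fingers":255},
    {"wx":0,"wy":0,"wz":0,"dx":0,"dy":0,"dz":0,"fingers":255},
    {"wx":0,"wy":0,"wz":0,"dx":0,"dy":0,"dz":0,"fingers":255},
    {"wx":0,"wy":0,"wz":0,"dx":0,"dy":0,"dz":0,"fingers":255},
    {"wx":0,"wy":0,"wz":0,"dx":0,"dy":0,"dz":0,"fingers":255},
    {"wx":0,"wy":0,"wz":0,"dx":0,"dy":0,"dz":0,"fingers":255}
  ],
  "newtons": 15
}}

```text
t: 14.5
tool_pos: [0.4933, -0.0521, 0.011]
orientation: [3.13, -0.06, -0.211]
force: [0.8, 0.8, -0.4]
opening: 0.0518
```

Gripped at 51.8 mm. Lifting.

{"op": "send_rows", "data": {
  "series": [
    {"wx":0,"wy":0,"wz":0,"dx":0.05,"dy":0,"dz":0.4,"fingers":255},
    {"wx":0,"wy":0,"wz":0,"dx":0.1,"dy":0,"dz":0.8,"fingers":255},
    {"wx":0,"wy":0,"wz":0,"dx":0.1,"dy":0,"dz":1.0,"fingers":255},
    {"wx":0,"wy":0,"wz":0,"dx":0,"dy":0,"dz":1.5,"fingers":255},
    {"wx":0,"wy":0,"wz":0,"dx":0,"dy":0,"dz":1.5,"fingers":255},
    {"wx":0,"wy":0,"wz":0,"dx":0,"dy":0,"dz":1.5,"fingers":255},
    {"wx":0,"wy":0,"wz":0,"dx":0,"dy":0,"dz":0.5,"fingers":255},
    {"wx":0,"wy":0,"wz":0,"dx":0,"dy":0,"dz":0,"fingers":255}
  ]
}}

```text
t: 15.17
tool_pos: [0.496, -0.052, 0.0906]
orientation: [3.13, -0.06, -0.21]
force: [0.2, 0.5, -0.6]
opening: 0.0515
```

```bash
python3 - <<'E'
from h import *
s=robot.read_state();print(s["t"],s["tool_pos"],s["force"],s["opening"])
a=robot.read_camera("side")[120:250,220:360,::-1]; cv2.imwrite("pics/side12.png",cv2.resize(a,None,fx=4.5,fy=4.5,interpolation=2))
E
```

```text
15.1667 [ 0.49602874 -0.05199483  0.09064792] [ 0.2335247   0.45095492 -0.55214845] 0.0514863356163234
```

View pics/side12.png

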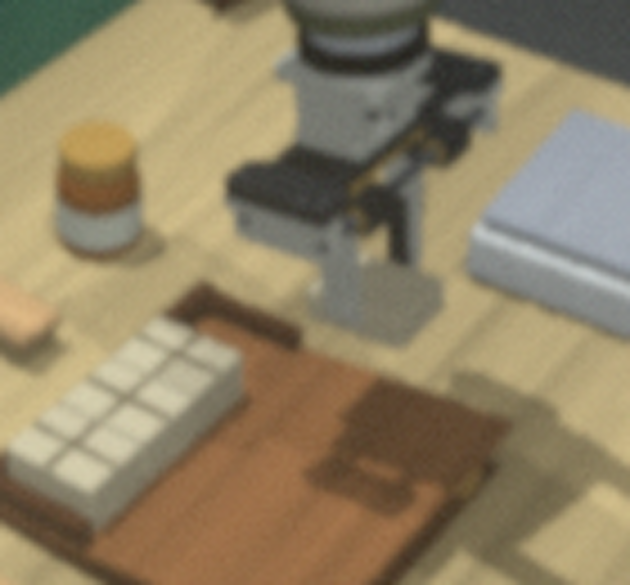

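The bar is held securely. Carrying it to the scale while levelling out.

{"op": "send_rows", "data": {
  "series": [
    {"wx":0,"wy":-0.01,"wz":0.008,"dx":-0.2,"dy":-1.0,"dz":0.5,"fingers":255},
    {"wx":0,"wy":-0.015,"wz":0.008,"dx":-0.4,"dy":-2.0,"dz":0.5,"fingers":255},
    {"wx":0,"wy":-0.015,"wz":0.008,"dx":-0.4,"dy":-2.5,"dz":0.5,"fingers":255},
    {"wx":0,"wy":-0.015,"wz":0.008,"dx":-0.4,"dy":-2.8,"dz":0.5,"fingers":255},
    {"wx":0,"wy":-0.015,"wz":0.008,"dx":-0.4,"dy":-2.8,"dz":0,"fingers":255},
    {"wx":0,"wy":-0.015,"wz":0.008,"dx":-0.4,"dy":-2.8,"dz":0,"fingers":255},
    {"wx":0,"wy":-0.015,"wz":0.008,"dx":-0.4,"dy":-2.8,"dz":0,"fingers":255},
    {"wx":0,"wy":-0.015,"wz":0.008,"dx":-0.4,"dy":-2.8,"dz":0,"fingers":255},
    {"wx":0,"wy":-0.015,"wz":0.008,"dx":-0.4,"dy":-2.5,"dz":0,"fingers":255},
    {"wx":0,"wy":0,"wz":0,"dx":0,"dy":-1.0,"dz":0,"fingers":255},
    {"wx":0,"wy":0,"wz":0,"dx":0,"dy":0,"dz":0,"fingers":255},
    {"wx":0,"wy":0,"wz":0,"dx":0,"dy":0,"dz":0,"fingers":255}
  ]
}}

```text
t: 16.22
tool_pos: [0.4546, -0.2881, 0.1019]
orientation: [3.138, 0.063, -0.013]
force: [-0.4, 0.1, -1.0]
opening: 0.0514
```

```bash
python3 - <<'E'
from h import *
from scipy.spatial.transform import Rotation as R
s=robot.read_state();print(s["t"],s["tool_pos"],s["force"],s["opening"],R.from_rotvec(s["orientation"]).as_matrix())
a=robot.read_camera("side")[90:230,280:430,::-1]; cv2.imwrite("pics/side13.png",cv2.resize(a,None,fx=4,fy=4,interpolation=2))
E
```

```text
16.2167 [ 0.45459383 -0.28805247  0.10190365] [-0.43603492  0.07389794 -0.9792714 ] 0.05135081604332183 [[ 0.99915768  0.04025265 -0.00797784]
 [ 0.04023284 -0.99918687 -0.00262854]
 [-0.00807716  0.00230535 -0.99996472]]
```

View pics/side13.png

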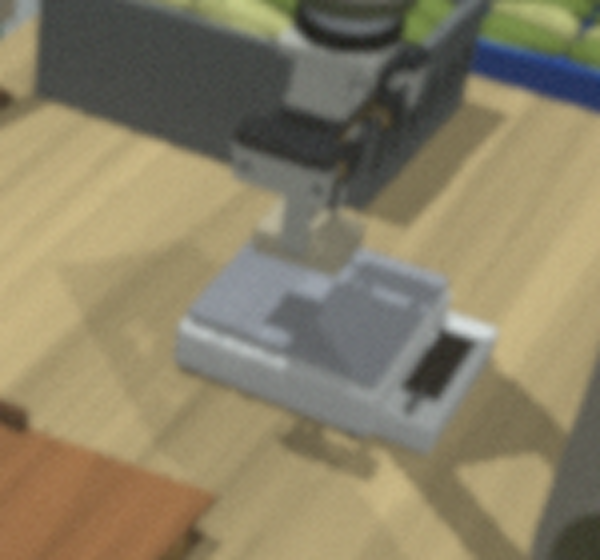

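{"op": "send_rows", "data": {
  "series": [
    {"wx":0,"wy":-0.008,"wz":0,"dx":0,"dy":-1.2,"dz":0,"fingers":255},
    {"wx":0,"wy":0,"wz":0,"dx":0,"dy":-1.6,"dz":-0.5,"fingers":255},
    {"wx":0,"wy":0,"wz":0,"dx":0,"dy":-0.9,"dz":-1.0,"fingers":255},
    {"wx":0,"wy":0,"wz":0,"dx":0,"dy":0,"dz":-1.0,"fingers":255},
    {"wx":0,"wy":0,"wz":0,"dx":0,"dy":0,"dz":-0.5,"fingers":255},
    {"wx":0,"wy":0,"wz":0,"dx":0,"dy":0,"dz":0,"fingers":255},
    {"wx":0,"wy":0,"wz":0,"dx":0,"dy":0,"dz":0,"fingers":255}
  ]
}}

```text
t: 16.85
tool_pos: [0.4566, -0.3206, 0.0675]
orientation: [-3.14, -0.076, 0.001]
force: [0.0, -0.3, -0.8]
opening: 0.0518
```

```bash
python3 - <<'E'
from h import *
from scipy.spatial.transform import Rotation as R
s=robot.read_state();print(s["t"],s["tool_pos"],s["force"],s["opening"],R.from_rotvec(s["orientation"]).as_matrix()[:,2])
P=[onz("side",*sz(*c),.06) for c in[(535,54),(692,107),(626,197),(460,140)]];print(np.round(P,3),np.mean(P,0))
a=robot.read_camera("side")[90:230,280:430,::-1]; cv2.imwrite("pics/side14.png",cv2.resize(a,None,fx=4,fy=4,interpolation=2))
E
```

```text
16.85 [ 0.45661913 -0.32058119  0.06749515] [ 0.02973851 -0.34402107 -0.80707792] 0.05183980683518424 [-8.57284956e-04  7.95897268e-04 -9.99999316e-01]
[[ 0.524 -0.403  0.06 ]
 [ 0.372 -0.411  0.06 ]
 [ 0.367 -0.257  0.06 ]
 [ 0.517 -0.243  0.06 ]] [ 0.44485164 -0.3281551   0.06      ]
```

View pics/side14.png

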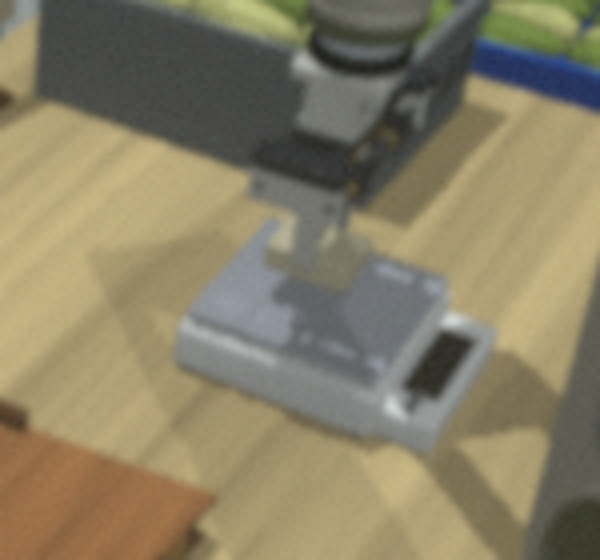

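Averaging both views puts the platform centre at about (0.451, -0.327). Adjusting and lowering.

{"op": "send_rows", "data": {
  "series": [
    {"wx":0,"wy":0,"wz":0,"dx":-0.3,"dy":-0.3,"dz":-0.4,"fingers":255},
    {"wx":0,"wy":0,"wz":0,"dx":-0.2,"dy":-0.3,"dz":-0.5,"fingers":255},
    {"wx":0,"wy":0,"wz":0,"dx":0,"dy":0,"dz":-0.5,"fingers":255},
    {"wx":0,"wy":0,"wz":0,"dx":0,"dy":0,"dz":-0.2,"fingers":255},
    {"wx":0,"wy":0,"wz":0,"dx":0,"dy":0,"dz":0,"fingers":255}
  ]
}}

```text
t: 17.32
tool_pos: [0.4517, -0.3265, 0.051]
orientation: [3.14, 0.078, 0.001]
force: [-0.4, 0.2, -1.6]
opening: 0.0519
```

```bash
python3 - <<'E'
from h import *
s=robot.read_state();print(s["t"],s["tool_pos"],s["force"],s["opening"])
a=robot.read_camera("side")[110:220,310:420,::-1]; cv2.imwrite("pics/side15.png",cv2.resize(a,None,fx=5,fy=5,interpolation=2))
E
```

```text
17.3167 [ 0.45172243 -0.32651184  0.05099761] [-0.41249646  0.17918319 -1.5923829 ] 0.05185293527844143
```

View pics/side15.png

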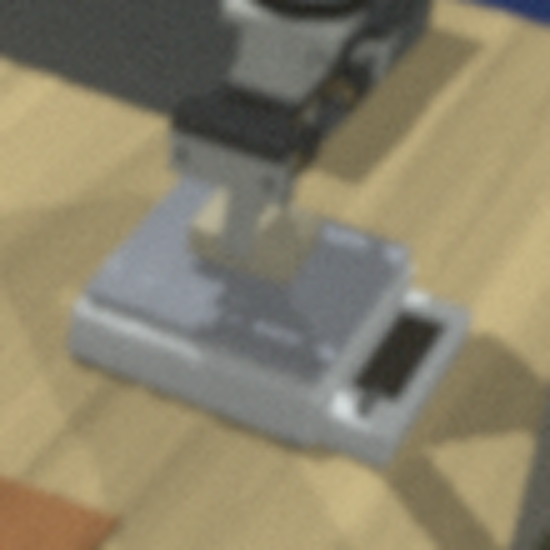

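{"op": "send_rows", "data": {
  "series": [
    {"wx":0,"wy":0,"wz":0,"dx":0,"dy":0,"dz":-0.15,"fingers":255},
    {"wx":0,"wy":0,"wz":0,"dx":0,"dy":0,"dz":-0.15,"fingers":255},
    {"wx":0,"wy":0,"wz":0,"dx":0,"dy":0,"dz":-0.1,"fingers":255},
    {"wx":0,"wy":0,"wz":0,"dx":0,"dy":0,"dz":-0.08,"fingers":255}
  ]
}}

```text
t: 17.7
tool_pos: [0.4523, -0.3268, 0.0467]
orientation: [3.14, 0.078, 0.002]
force: [0.4, -0.2, -0.4]
opening: 0.0516
```

{"op": "send_rows", "data": {
  "series": [
    {"wx":0,"wy":0,"wz":0,"dx":0,"dy":0,"dz":-0.1,"fingers":255},
    {"wx":0,"wy":0,"wz":0,"dx":0,"dy":0,"dz":-0.08,"fingers":255}
  ]
}}

```text
t: 17.87
tool_pos: [0.4524, -0.3269, 0.0448]
orientation: [3.14, 0.078, 0.002]
force: [0.6, 0.7, -0.9]
opening: 0.0517
```

{"op": "send_rows", "data": {
  "series": [
    {"wx":0,"wy":0,"wz":0,"dx":0,"dy":0,"dz":-0.08,"fingers":255},
    {"wx":0,"wy":0,"wz":0,"dx":0,"dy":0,"dz":-0.08,"fingers":255}
  ]
}}

```text
t: 18.03
tool_pos: [0.4525, -0.3269, 0.0432]
orientation: [3.139, 0.078, 0.003]
force: [-0.9, -1.1, 0.8]
opening: 0.0519
```

{"op": "send_rows", "data": {
  "series": [
    {"wx":0,"wy":0,"wz":0,"dx":0,"dy":0,"dz":-0.08,"fingers":255},
    {"wx":0,"wy":0,"wz":0,"dx":0,"dy":0,"dz":-0.08,"fingers":255}
  ]
}}

```text
t: 18.2
tool_pos: [0.4525, -0.3269, 0.0414]
orientation: [3.139, 0.078, 0.003]
force: [-1.1, 0.5, -0.5]
opening: 0.052
```

{"op": "send_rows", "data": {
  "series": [
    {"wx":0,"wy":0,"wz":0,"dx":0,"dy":0,"dz":-0.07,"fingers":255},
    {"wx":0,"wy":0,"wz":0,"dx":0,"dy":0,"dz":-0.07,"fingers":255}
  ]
}}

```text
t: 18.37
tool_pos: [0.4526, -0.3269, 0.0399]
orientation: [3.139, 0.078, 0.003]
force: [-0.3, 0.4, -0.3]
opening: 0.052
```

```bash
python3 - <<'E'
from h import *
s=robot.read_state();print(s["t"],s["tool_pos"],s["force"],s["opening"])
a=robot.read_camera("side")[110:220,310:420,::-1]; cv2.imwrite("pics/side16.png",cv2.resize(a,None,fx=5,fy=5,interpolation=2))
E
```

```text
18.3667 [ 0.45255427 -0.32688483  0.03985231] [-0.26822604  0.36503621 -0.3161817 ] 0.05204464029885203
```

View pics/side16.png

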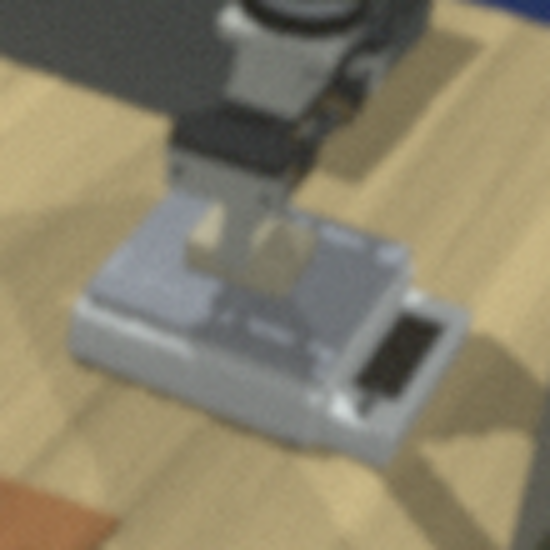

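Near the surface. Single gentle steps until the force rises.

{"op": "send_rows", "data": {
  "series": [
    {"wx":0,"wy":0,"wz":0,"dx":0,"dy":0,"dz":-0.07,"fingers":255}
  ]
}}

```text
t: 18.5
tool_pos: [0.4525, -0.3269, 0.039]
orientation: [3.139, 0.078, 0.003]
force: [-0.3, 0.4, -1.2]
opening: 0.0521
```

{"op": "send_rows", "data": {
  "series": [
    {"wx":0,"wy":0,"wz":0,"dx":0,"dy":0,"dz":-0.06,"fingers":255}
  ]
}}

```text
t: 18.58
tool_pos: [0.4525, -0.3268, 0.0383]
orientation: [3.14, 0.078, 0.003]
force: [0.1, -0.8, 0.2]
opening: 0.0518
```

{"op": "send_rows", "data": {
  "series": [
    {"wx":0,"wy":0,"wz":0,"dx":0,"dy":0,"dz":-0.06,"fingers":255}
  ]
}}

```text
t: 18.67
tool_pos: [0.4525, -0.3269, 0.0378]
orientation: [3.139, 0.078, 0.003]
force: [-2.2, 1.2, 1.9]
opening: 0.0519
```

{"op": "send_rows", "data": {
  "series": [
    {"wx":0,"wy":0,"wz":0,"dx":0,"dy":0,"dz":-0.04,"fingers":255}
  ]
}}

```text
t: 18.75
tool_pos: [0.4525, -0.3269, 0.0375]
orientation: [3.139, 0.078, 0.003]
force: [0.2, 1.3, 2.8]
opening: 0.0521
```

{"op": "send_rows", "data": {
  "series": [
    {"wx":0,"wy":0,"wz":0,"dx":0,"dy":0,"dz":-0.04,"fingers":255}
  ]
}}

```text
t: 18.83
tool_pos: [0.4526, -0.327, 0.0374]
orientation: [3.139, 0.078, 0.003]
force: [-1.4, 0.4, 5.4]
opening: 0.0521
```

It's resting on the platform. Releasing.

{"op": "send_rows", "data": {
  "series": [
    {"wx":0,"wy":0,"wz":0,"dx":0,"dy":0,"dz":0,"fingers":100},
    {"wx":0,"wy":0,"wz":0,"dx":0,"dy":0,"dz":0,"fingers":80},
    {"wx":0,"wy":0,"wz":0,"dx":0,"dy":0,"dz":0,"fingers":30},
    {"wx":0,"wy":0,"wz":0,"dx":0,"dy":0,"dz":0,"fingers":30},
    {"wx":0,"wy":0,"wz":0,"dx":0,"dy":0,"dz":0,"fingers":30},
    {"wx":0,"wy":0,"wz":0,"dx":0,"dy":0,"dz":0,"fingers":30},
    {"wx":0,"wy":0,"wz":0,"dx":0,"dy":0,"dz":0,"fingers":30}
  ]
}}

```text
t: 19.42
tool_pos: [0.4529, -0.3272, 0.0374]
orientation: [3.139, 0.078, 0.004]
force: [0.6, -0.3, 0.2]
opening: 0.0819
```

Open at 82 mm with no force. Retreating up, then back towards the start so the cameras can see.

{"op": "send_rows", "data": {
  "series": [
    {"wx":0,"wy":0,"wz":0,"dx":0,"dy":0,"dz":0.4,"fingers":30},
    {"wx":0,"wy":0,"wz":0,"dx":0,"dy":0,"dz":1.0,"fingers":30},
    {"wx":0,"wy":0,"wz":0,"dx":0,"dy":0,"dz":2.0,"fingers":30},
    {"wx":0,"wy":0,"wz":0,"dx":0,"dy":0,"dz":3.0,"fingers":30},
    {"wx":0,"wy":0,"wz":0,"dx":0,"dy":0,"dz":3.0,"fingers":30},
    {"wx":0,"wy":0,"wz":0,"dx":0,"dy":0,"dz":2.0,"fingers":30},
    {"wx":0,"wy":0,"wz":0,"dx":-0.8,"dy":-1.0,"dz":0.5,"fingers":30},
    {"wx":0,"wy":0,"wz":0,"dx":-2.0,"dy":-2.5,"dz":0,"fingers":30},
    {"wx":0,"wy":0,"wz":0,"dx":-2.0,"dy":-2.5,"dz":0,"fingers":30},
    {"wx":0,"wy":0,"wz":0,"dx":-2.0,"dy":-2.5,"dz":0,"fingers":30},
    {"wx":0,"wy":0,"wz":0,"dx":-2.0,"dy":-2.5,"dz":0,"fingers":30},
    {"wx":0,"wy":0,"wz":0,"dx":-2.0,"dy":-2.5,"dz":0,"fingers":30},
    {"wx":0,"wy":0,"wz":0,"dx":-2.0,"dy":-2.5,"dz":0,"fingers":30},
    {"wx":0,"wy":0,"wz":0,"dx":-2.0,"dy":-2.5,"dz":0,"fingers":30},
    {"wx":0,"wy":0,"wz":0,"dx":0,"dy":0,"dz":0,"fingers":30},
    {"wx":0,"wy":0,"wz":0,"dx":0,"dy":0,"dz":0,"fingers":30}
  ]
}}

```text
t: 20.75
tool_pos: [0.289, -0.5217, 0.1657]
orientation: [3.135, 0.084, 0.002]
force: [0.3, -0.1, -0.2]
opening: 0.0822
```

```bash
python3 - <<'E'
from h import *
s=robot.read_state();print(s["t"],s["tool_pos"],s["force"],s["dq"])
cv2.imwrite("pics/side17.png",robot.read_camera("side")[:,:,::-1])
b=robot.read_camera("top")[:,:,::-1]; cv2.imwrite("pics/top17.png",b)
cv2.imwrite("pics/top17z.png",cv2.resize(b[160:300,195:405],None,fx=3.8,fy=3.8,interpolation=2))
E
```

```text
20.75 [ 0.28903551 -0.52174355  0.16566453] [ 0.34459994 -0.13952338 -0.15755877] [-0.07011912  0.0221386  -0.01182132 -0.02469461 -0.0111768  -0.03631457]
```

View pics/side17.png

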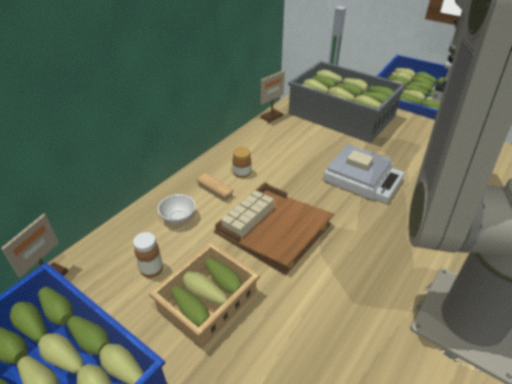

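View pics/top17z.png

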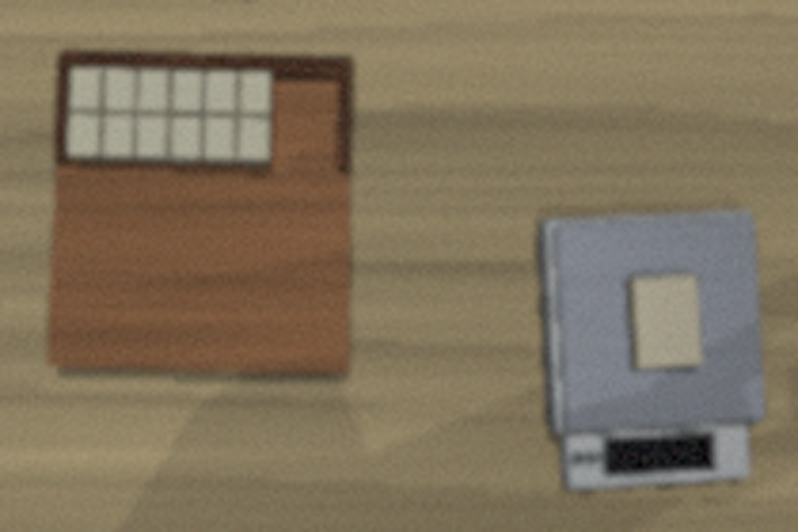

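```bash
python3 - <<'E'
from h import *
im=cv2.imread("pics/top17.png").astype(int); roi=im[205:270,335:400]; m=((roi[:,:,2]-roi[:,:,0])>15).astype(np.uint8)
n,l,st,c=cv2.connectedComponentsWithStats(m)
for i in range(1,n):
    if 200<st[i,4]<800: print(st[i],onz("top",c[i][0]+335,c[i][1]+205,.08))
print(onz("top",*tz(667,321),.08))
print(robot.read_state()["dq"])
robot.close_job()
E
```

```text
[ 26  28  18  24 398] [ 0.45288116 -0.3267468   0.08      ]
[ 0.45309496 -0.32836132  0.08      ]
[ 0.03500718 -0.0114565   0.00488049  0.01088982  0.00459148  0.00833199]
the job is handed in; nothing more can be done
```

I slid the thin bar 113 mm up the slope and out of the row, gripped it at 52 mm and set it flat in the middle of the scale's platform. I then let go, backed the arm away and handed the job in at about 21 s of the 69 s allowed.

**Press and set-down:** the downward press read 3 to 8 N throughout, against the 20 N limit. The bar touched the platform at about 5 N before release.

**Last pictures:**
- The bar is at about (0.453, -0.327). The platform centre measured (0.454, -0.326) from the top camera.
- The other three bars, the basket and the things beyond the board look where they were. I judged this by eye, not by measurement.
- The gripper read no outside force above sensor noise.

**Checks that disagreed:**
- **Fingertip height:** the fingertips were about 31 mm higher than the reported tool position, both in the images and at first contact. I did not find the cause, so I set heights by feel.
- **Platform centre:** the side camera put it about 9 mm nearer the robot in x, at (0.445, -0.328). I aimed between the two readings.

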